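Slide a microplate under the reading bridge and shut its catch

TASK

Load the plate reader: with the fingertips, push the microplate flat along the deck and under the low bridge until it sits fully home against the end stop, then swing the retaining catch in behind it as far as it goes. Only push: do not pick up or tip the plate, and leave the things standing round the reader where they are.

Things in the scene. Friction and masses are not known exactly. Their poses are not given: they have to be found in the camera images.
- reader: Fixed grey open-deck plate reader, 318 x 164 mm, 57 mm high. x axis: loading direction, roughly away from the robot; y to its left; z up; yaw varies. Origin: at worktop level, under the centre of a plate that is home. Flat deck 14 mm above the worktop, x -226 to +92, y -82 to +82 mm.
- bridge (a point): Middle of the bridge's underside, at x = +7, y = 0 mm in the reader's frame, 17.5 mm above the deck. The bridge spans the deck from x = -26 to +40 mm; its top is 43.5 mm above the deck. Slippery white plastic guides 10 mm high leave a lane 89 mm wide under it; lead-in cheeks in front flare to about 115 mm at x = -63 mm.
- stop (a point): Middle of the end stop's face, on the deck at x = +64, y = 0 mm in the reader's frame. The stop is a bar 13 mm high and 84 mm long that can be seen behind the bridge.
- plate: Loose white 96-well microplate, 128 mm (its x) x 86 x 14.5 mm, about 0.11 kg, on the deck in front of the bridge, a little askew. Origin: centre of its underside. The lowest 7 mm are a flange of full size; the walls above stand in by 2 mm; its corners are rounded. Home, its origin is at the reader's x = y = 0 and 38 mm of its near end still stand out before the bridge, so fingers pushing that end never go under it.
- catch (a joint): Angle of the catch, rad, counter-clockwise from above. 0: arm swung out, pointing back and outward, 135 degrees from the reader's +x; 2.356: shut on its stop, arm along the reader's -y, across the lane, 2.5 mm behind a plate that is home. Starts at 0 to 0.5, turns stiffly (0.04 N m), stays where left, and cannot shut while the plate is well short of home.
- catch_pivot (a point): Pivot of the catch, left of the lane at x = -71.5, y = +70.5 mm in the reader's frame, 8 mm above the deck (mid-height of the arm). The metal arm is 10 mm wide, from 4 to 12 mm above the deck.
- catch_tip (a point): Free end of the catch arm, 56 mm from the pivot: centre of its upright black finger post, 12 mm across, from 4 to 22 mm above the deck; this point is 13 mm above the deck.
- tip_box: Bystander: blue box full of pipette tips, 84 x 120 x 63 mm, loose, standing right of the bridge. Origin: centre of its underside.
- dropper: Bystander: small dropper bottle with a white cap, 25 x 24 x 67 mm, loose, standing left of the bridge. Origin: centre of its underside.
- small_box: Bystander: little black lidded box, 26 x 36 x 27 mm, loose, standing right of the front of the deck. Origin: centre of its underside.

How it is judged:
On the way, in this order (a step that is already met when the one before it is completed fails the run):
1. the plate has been slid flat under the bridge to within 10 mm of the end stop (x of plate in the frame of reader above -0.01 m and z of plate in the frame of reader below 0.0165 m and angle between the x axis of plate and the x axis of reader, either way round below 0.06 rad), for 0.2 s.
2. the catch is swung in behind the plate to within 0.1 rad of its stop (value of joint catch above 2.256 rad), for 0.2 s.
At the end, for the whole second after the job is handed in: The plate lies flat and still on the deck in its lane, within 3.5 mm of the end stop and square to it within 3 degrees, and the catch is shut behind it to within 0.1 rad of its stop (x of plate in the frame of reader between -0.0035 and 0.003 m and y of plate in the frame of reader between -0.004 and 0.004 m and z of plate in the frame of reader below 0.0165 m and angle between the x axis of plate and the x axis of reader, either way round below 0.05 rad and angle between plate's own z axis and vertical below 0.03 rad and linear speed of plate below 0.01 m/s and value of joint catch above 2.256 rad); the robot touches nothing.
It fails at once if the plate is lifted more than 5 mm off the deck (z of plate in the frame of reader above 0.019 m).
It fails at once if the plate is tipped by more than about 5 degrees (angle between plate's own z axis and vertical above 0.08 rad).
It fails at once if a bystander is moved more than 20 mm (distance of any of tip_box, dropper, small_box from where it was at the start of the episode above 0.02 m).
It also fails if it takes over 48 s, if anything falls off the work surface, if the arm or the gripper's body presses on something with over 40 N, if the wrist force passes 120 N, or if a joint passes its speed limit or range.

ROBOT

A 7-joint arm with a two-finger parallel gripper is mounted at the origin on a cart in front of the work surface, level with it; the furniture and walls round the work are solid. World frame = base frame: x ahead of the robot, y to its left, z up, the work surface at z = 0. Lengths are in m, angles in rad, forces in N, time in s.
With the tool pointing down it reaches from about 0.4 to 0.85 m from the base axis. Payload 10.4 kg.
Tool frame: the origin (TCP) lies midway between the tips of the shut fingers; the grasp point (between the pads) lies 19 mm behind it; x points along the fingers, z is the direction in which the jaws open and shut, and the axes are right-handed (so a half turn about x gives the same grasp; the last joint's range is limited). The gripper opens to 87 mm and grips with 3 to 60 N. Pads are 19 mm wide; open, the fingers measure 117 mm over their backs; the gripper's body (75 mm by 190 mm) begins 51 mm behind the grasp point.
Start: joints at [1.123, 0.332, -0.065, 1.46, 0.022, 1.35, -0.088], TCP at [0.258, -0.569, 0.185] pointing down, gripper open.
Joint ranges: [-2.6, 2.6], [-0.5, 2.12], [-1.47, 1.34], [0.16, 2.42], [-1.27, 4.41], [0.06, 2.06], [-2.6, 2.6]. Speed limits (rad/s): [2.22, 2.22, 2.79, 2.79, 3.14, 3.14, 3.14].

INTERFACE

Orientations are given as a unit quaternion [x, y, z, w].
In Python, from bench import read_state, camera, camera_params, close_job gives the robot as it stands.
- The arm moves only by the tool arm_command, never from a script. Its argument "targets" is a list of rows, each a list of 7 numbers: the closure in counts, from 0 (fully open) to 255 (shut), then the shift along the tool's x, y, z in mm, then the turn, a rotation vector about the tool's x, y, z in rad. A call has 1 to 10 rows; each row is the pose to reach, as a shift and turn from the pose commanded when the call began, along the tool's axes at that moment; what a row does not reach only later rows make up. A row lasts 1/10 s, in which the tool goes at most 50 mm and 8.59 degrees, less where a joint would pass 70% of its speed; a pose out of reach is approached as far as the arm can. A call with a gripper value outside its range is refused whole. The fingers move at their own pace and stop on an object; "newtons" is the grip in N (left out, the last holds). Time passes only in rows, so rows that repeat a pose let the fingers close. It gives the time, the measured TCP pose, the force and the opening at its end, in the units of the state.
- read_state(): the state, without advancing time (a new reading comes with each control period).
- camera(name): name is "scene" or "top" or "wrist"; returns the picture (400x640x3 uint8, red, green, blue); there is no depth.
- camera_params(name): a dict with "intrinsics" (3x3 intrinsics, pixels), "xyz" and "orientation" of the camera in the world; the wrist camera has in their place "mount" (4x4, takes a point from camera to tool coordinates, whose origin is the TCP and whose axes are the tool frame's). Camera axes: x right, y down, z forward; pixel columns grow to the right and rows downward; lengths in m; the calibration is good to about 2 mm. A picture is of the moment at which its call begins: read the wrist's pose just before it. camera_params takes no time and is no camera call.
- close_job(): hands the job in, once; it reports no verdict.
The state is a dict: "time": time; "joint_positions": joint angles; "joint_vel": joint speeds; "joint_torque": joint torques, N m; "ee_pos": TCP position; "eef_rot": TCP orientation; "ft_force": force on the tool from outside, world axes, zero at the start; "torque": the same for the moment, N m; "width": finger opening in m.
Only numpy, scipy, OpenCV 4.12 (cv2) and the standard library are available. Lean on these libraries where they do the work, as an engineer would, in place of code of your own. Each camera call takes 0.05 s, during which the arm holds its last target.

## Working session

There is one attempt and no reset: what is moved stays moved. The work goes in short steps, Python scripts to look and compute and a tool call to move; the robot and the scene stay as the last step left them, time stands still between calls to the robot, and variables do not carry over. Pictures are saved under pics/ and viewed, and the job is handed in when it is done.

Besides the shell and the picture viewer there is one more tool, called after "Emit:" as a command line: name --pt "numbers of a row" for each row, then --argument value for the rest. arm_command: Moves the arm, as the interface text tells. Its arguments: {"type":"object","properties":{"targets":{"type":"array"},"newtons":{"type":"number"}},"required":["targets"]}

```bash
mkdir -p pics; ls; python3 - <<'E'
from bench import *
import cv2,json
s=read_state();print(s)
for n in ("scene","top","wrist"):
    im=camera(n);cv2.imwrite(f"pics/{n}0.png",im[:,:,::-1]);p=camera_params(n);print(n,p)
E
```

```text
pics
{'time': 0.0, 'joint_positions': array([ 1.123401  ,  0.33286437, -0.06467791,  1.46092841,  0.02163833,
        1.3498614 , -0.08848144]), 'joint_vel': array([-0.00104996,  0.00039096,  0.00090402,  0.00126621,  0.00029867,
       -0.00109744,  0.0011094 ]), 'joint_torque': array([-7.29572967e-04, -6.23258972e+01,  2.40881578e-02, -3.89897847e+01,
       -6.13720785e-02,  3.98255582e-02,  1.30072376e-04]), 'ee_pos': array([ 0.2573799 , -0.56908545,  0.18436476]), 'eef_rot': array([ 0.38358335,  0.59459602, -0.38312453,  0.59374657]), 'ft_force': array([ 0.58045242,  0.64281414, -0.77977516]), 'torque': array([-0.02993613, -0.00409026, -0.00541775]), 'width': 0.08674732244174331}
scene {'intrinsics': array([[427.32469793,   0.        , 321.01922375],
       [  0.        , 427.32469793, 198.86393705],
       [  0.        ,   0.        ,   1.        ]]), 'xyz': array([ 0.01777126, -0.46677153,  0.61010506]), 'orientation': array([ 0.7744138 , -0.46908111,  0.20919397, -0.36943749])}
top {'intrinsics': array([[385.26306153,   0.        , 324.32910246],
       [  0.        , 385.26306153, 206.04775236],
       [  0.        ,   0.        ,   1.        ]]), 'xyz': array([ 0.52497948, -0.1535934 ,  0.8963841 ]), 'orientation': array([-0.70653875,  0.70681427, -0.01836322,  0.02965445])}
wrist {'intrinsics': array([[298.18980572,   0.        , 321.50574351],
       [  0.        , 298.18980572, 200.61586844],
       [  0.        ,   0.        ,   1.        ]]), 'mount': array([[ 6.46787333e-04, -3.05420760e-01,  9.52217276e-01,
        -1.99783408e-01],
       [ 5.59370505e-04, -9.52217216e-01, -3.05421121e-01,
         8.36103408e-02],
       [ 9.99999634e-01,  7.30184771e-04, -4.45038669e-04,
        -1.37177560e-04],
       [ 0.00000000e+00,  0.00000000e+00,  0.00000000e+00,
         1.00000000e+00]])}
```

View pics/top0.png

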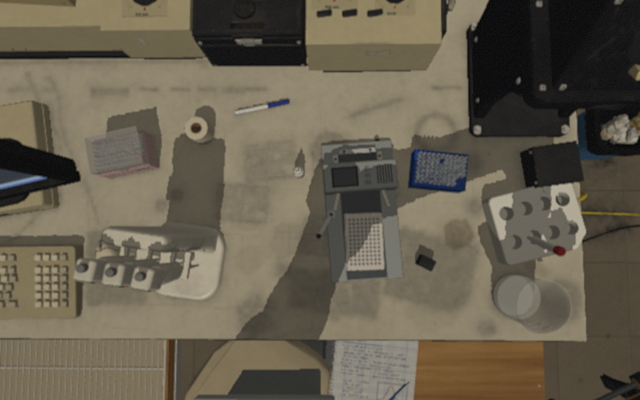

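View pics/scene0.png

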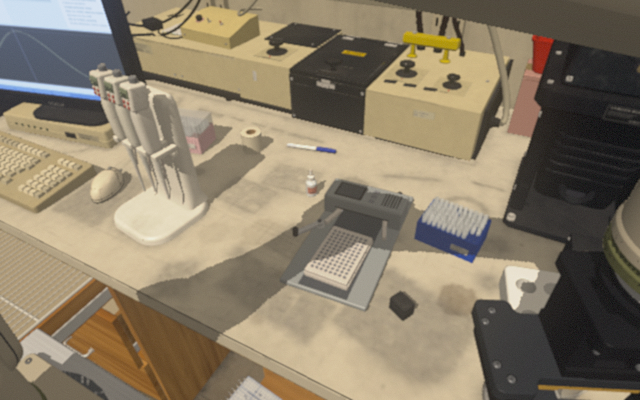

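The top view shows the reader at about px (360,210), the plate at (364,242), the catch post at (320,236), the tip box at (438,170), the dropper at (298,170) and the small box at (425,260). I'll zoom in next.

```bash
python3 - <<'E'
import cv2
im=cv2.imread("pics/top0.png")[125:295,290:450]
cv2.imwrite("pics/topz.png",cv2.resize(im,None,fx=3.5,fy=3.5,interpolation=cv2.INTER_CUBIC))
im=cv2.imread("pics/scene0.png")[165:325,270:430]
cv2.imwrite("pics/scenez.png",cv2.resize(im,None,fx=3.7,fy=3.7,interpolation=cv2.INTER_CUBIC))
E
```

```text
(no output)
```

View pics/topz.png

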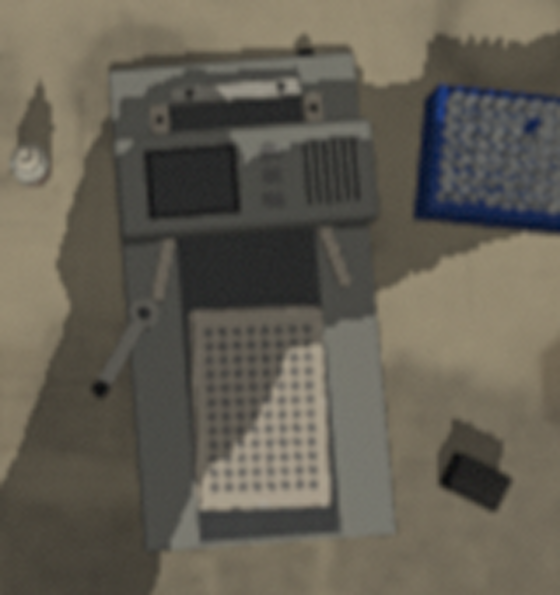

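View pics/scenez.png

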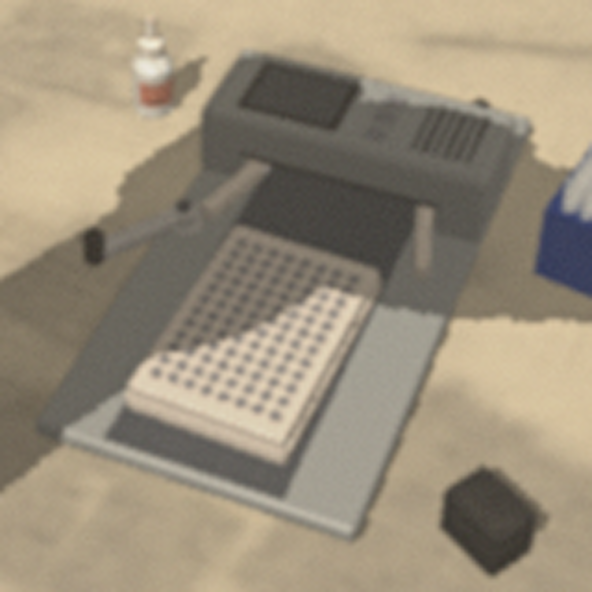

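View pics/wrist0.png

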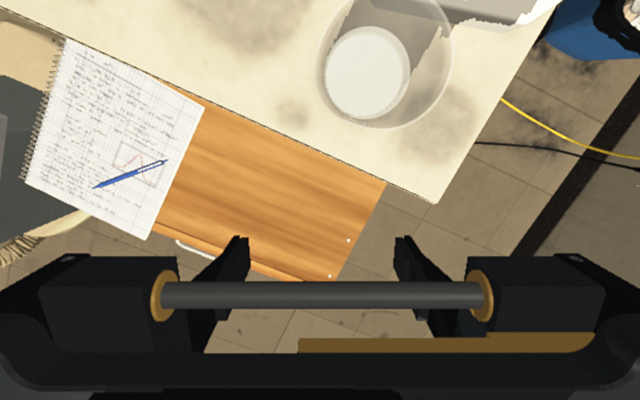

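In the zoomed top view, the near deck corners are at about (148,549) and (397,534). The plate top corners are at about (190,310), (322,307), (331,507) and (202,510), the catch pivot is at (144,313) and the post at (100,388). I'll cast these onto their planes.

```bash
cat > h.py <<'E'
import numpy as np, cv2
from scipy.spatial.transform import Rotation as R
from bench import *
def ray(name,uv,z,T=None):
    p=camera_params(name)
    if T is None: c=np.array(p["xyz"]);Rm=R.from_quat(p["orientation"]).as_matrix()
    else:
        M=T@p["mount"];c=M[:3,3];Rm=M[:3,:3]
    d=Rm@np.linalg.inv(p["intrinsics"])@np.array([uv[0],uv[1],1.])
    return c+d*(z-c[2])/d[2]
def proj(name,X,T=None):
    p=camera_params(name)
    if T is None: c=np.array(p["xyz"]);Rm=R.from_quat(p["orientation"]).as_matrix()
    else:
        M=T@p["mount"];c=M[:3,3];Rm=M[:3,:3]
    q=p["intrinsics"]@(Rm.T@(np.asarray(X)-c));return q[:2]/q[2]
def Tof(s):
    T=np.eye(4);T[:3,:3]=R.from_quat(s["eef_rot"]).as_matrix();T[:3,3]=s["ee_pos"];return T
E
python3 - <<'E'
from h import *
np.set_printoptions(precision=4,suppress=True)
zt=lambda a:((a[0]+.5)/3.5-.5+290,(a[1]+.5)/3.5-.5+125)
zs=lambda a:((a[0]+.5)/3.7-.5+270,(a[1]+.5)/3.7-.5+165)
T=lambda a,z:ray("top",zt(a),z)[:2]
S=lambda a,z:ray("scene",zs(a),z)[:2]
nl,nr=T((148,549),.014),T((397,534),.014)
fl,fr=T((108,68),.014),T((353,45),.014)
print("top deck",nl,nr,fl,fr, np.linalg.norm(nl-nr),np.linalg.norm(nl-fl),np.linalg.norm(fr-nr))
for a,b in ((nr,nl),(nl,fl),(nr,fr),(fr,fl)): d=b-a;print(np.degrees(np.arctan2(d[1],d[0])))
snl,snr=S((40,430),.014),S((354,530),.014)
print("scene deck",snl,snr,np.linalg.norm(snl-snr))
pt=[T(a,.0285) for a in ((190,310),(322,307),(331,507),(202,510))]
print("plate top",pt,np.mean(pt,0),np.linalg.norm(pt[0]-pt[3]),np.linalg.norm(pt[0]-pt[1]))
for i,j in((3,0),(2,1),(1,0),(2,3)): d=pt[j]-pt[i];print(np.degrees(np.arctan2(d[1],d[0])))
ps=[S(a,.0285) for a in ((240,227),(380,270),(283,450),(127,396))]
print("plate scene",ps,np.mean(ps,0))
print("pivot",T((144,313),.026),S((184,208),.026))
print("post",T((100,388),.036),S((94,233),.036))
E
```

```text
top deck [ 0.4137 -0.1567] [ 0.4236 -0.3175] [ 0.7292 -0.1306] [ 0.7441 -0.2928] 0.16108021067498887 0.31662682702847694 0.3214218678002709
93.53412910281402
4.738262434968009
4.400489874408501
95.23210109192898
scene deck [ 0.4097 -0.1595] [ 0.4259 -0.3164] 0.15770081794963606
plate top [array([ 0.5678, -0.1839]), array([ 0.5697, -0.2687]), array([ 0.4422, -0.2732]), array([ 0.4402, -0.1911])] [ 0.505  -0.2292] 0.12781243985102278 0.08483867210367739
3.2392921390304714
2.0001294929188
91.26770618664793
91.41945452220466
plate scene [array([ 0.5658, -0.1883]), array([ 0.5696, -0.2673]), array([ 0.4415, -0.2733]), array([ 0.4367, -0.193 ])] [ 0.5034 -0.2305]
pivot [ 0.566  -0.1543] [ 0.5678 -0.1531]
post [ 0.5178 -0.1262] [ 0.52   -0.1254]
```

Reader yaw is about 4.6° with its origin near (0.644,-0.219). The predicted pivot (0.567,-0.155) matches the measured one, and the deck sides come out at 161 x 319 mm. Next I'll compute the move to a hover in front of the plate with the jaws along reader y.

```bash
cat >> h.py <<'E'
np.set_printoptions(precision=4,suppress=True)
YAW=np.radians(4.6);O=np.array([.6445,-.2193])
def w(x,y):
    c,s=np.cos(YAW),np.sin(YAW);return O+np.array([c*x-s*y,s*x+c*y])
def loc(p):
    c,s=np.cos(YAW),np.sin(YAW);d=np.asarray(p)[:2]-O;return np.array([c*d[0]+s*d[1],-s*d[0]+c*d[1]])
def Rgoal(yaw=None):
    yaw=YAW if yaw is None else yaw
    x=np.array([0,0,-1.]);z=np.array([-np.sin(yaw),np.cos(yaw),0]);return np.stack([x,np.cross(z,x),z],1)
def delta(xyz,Rg=None,s=None):
    s=s or read_state();T=Tof(s);Rg=Rgoal() if Rg is None else Rg
    return T[:3,:3].T@(np.array(xyz)-T[:3,3])*1000, R.from_matrix(T[:3,:3].T@Rg).as_rotvec()
E
python3 - <<'E'
from h import *
s=read_state();print(Tof(s))
p=w(-.216,0);print(p)
print(delta([*p,.19]))
E
```

```text
[[-0.0005  0.9111  0.4121  0.2574]
 [ 0.001   0.4121 -0.9111 -0.5692]
 [-1.     -0.     -0.0011  0.1845]
 [ 0.      0.      0.      1.    ]]
[ 0.4292 -0.2366]
(array([  -5.2179,  293.525 , -232.2107]), array([-2.7971, -0.0003, -0.0015]))
```

```bash
cat >> h.py <<'E'
G=Rgoal(YAW+np.pi)
E
python3 - <<'E'
from h import *
p=w(-.222,0.001);print(p)
print(delta([*p,.15],G))
E
```

```text
[ 0.4231 -0.2361]
(array([  34.7854,  288.2162, -235.1351]), array([ 0.3445, -0.0011,  0.0002]))
```

Emit:
arm_command --pt "140 -20 30 -24 0.04 0 0" --pt "140 -20 60 -48 0.08 0 0" --pt "140 -20 96 -78 0.12 0 0" --pt "140 -20 130 -106 0.16 0 0" --pt "140 -10 164 -134 0.2 0 0" --pt "140 0 198 -162 0.24 0 0" --pt "140 10 230 -188 0.28 0 0" --pt "140 20 260 -212 0.32 0 0" --pt "140 34 288 -235 0.345 0 0" --pt "140 34 288 -235 0.345 0 0" --newtons 30

```text
time: 1.15
ee_pos: [0.4244, -0.2313, 0.1496]
eef_rot: [0.478, 0.522, -0.478, 0.52]
ft_force: [-0.7, 1.3, 0.3]
width: 0.0391
```

```bash
python3 - <<'E'
from h import *
s=read_state();print(s["time"],s["ee_pos"],s["width"],s["ft_force"]);T=Tof(s);print(T[:3,:3])
cv2.imwrite("pics/wrist1.png",camera("wrist")[:,:,::-1])
print(delta([*w(-.222,.001),.05],G))
E
```

```text
1.15 [ 0.4244 -0.2313  0.1496] 0.039146144814914366 [-0.7082  1.252   0.2999]
[[-0.0015  0.9963  0.0861]
 [ 0.0024  0.0861 -0.9963]
 [-1.     -0.0013 -0.0025]]
(array([100.3483,  -0.4301,   1.9607]), array([ 0.004 , -0.0011,  0.0012]))
```

View pics/wrist1.png

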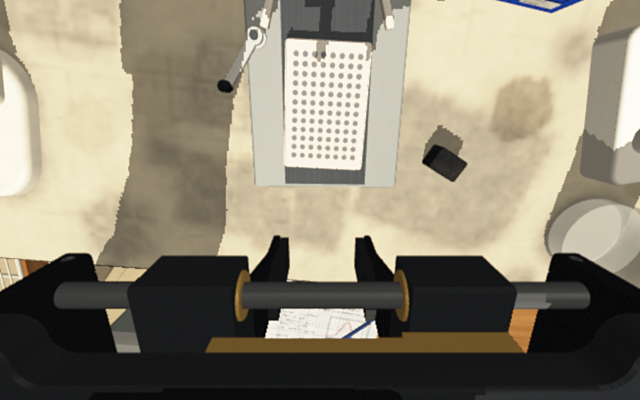

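The wrist picture shows the plate, with top corners near (286,38), (371,42), (363,171) and (283,168). The deck's near edge runs (255,186)–(396,187), the catch pivot is at (255,35) and the post at (225,86). Fingertips are at y≈238. I'll refine the measurement from this view.

```bash
python3 - <<'E'
from h import *
im=cv2.imread("pics/wrist1.png")
cv2.imwrite("pics/wrist1z.png",cv2.resize(im[0:260,205:415],None,fx=2.3*1,fy=2.3,interpolation=cv2.INTER_CUBIC))
T=Tof(read_state())
white=(im.min(2)>185).astype(np.uint8)*255
m=np.zeros_like(white);m[30:178,276:378]=white[30:178,276:378]
c=max(cv2.findContours(cv2.morphologyEx(m,cv2.MORPH_CLOSE,np.ones((7,7))),0,1)[0],key=cv2.contourArea)
print(cv2.minAreaRect(c),cv2.boundingRect(c))
P=np.array([ray("wrist",q[0]+0.0,.0285,T)[:2] for q in c],np.float32)
r=cv2.minAreaRect(P);print("plate",r,loc(r[0]))
N=[ray("wrist",q,.014,T)[:2] for q in((255,186.5),(397,187))]
print(N,loc(N[0]),loc(N[1]))
E1=[ray("wrist",q,.014,T)[:2] for q in((245,20),(255,180),(411,20),(398,180))]
print([loc(e) for e in E1])
print("pivot",loc(ray("wrist",(255,36),.026,T)),"post",loc(ray("wrist",(224,86),.036,T)))
for q in ((283,238),(360,238)): print(q)
E
```

```text
((326.5, 103.5), (147.0, 101.0), 90.0) (276, 30, 102, 148)
plate ((0.5033727884292603, -0.23280468583106995), (0.1440843939781189, 0.1115688681602478), 4.884549140930176) [-0.1418 -0.0021]
[array([ 0.4098, -0.1574]), array([ 0.4233, -0.3225])] [-0.229   0.0805] [-0.2288 -0.0851]
[array([-0.0582,  0.0796]), array([-0.2212,  0.08  ]), array([-0.0576, -0.0849]), array([-0.2204, -0.0856])]
pivot [-0.0747  0.0681] post [-0.1207  0.0995]
(283, 238)
(360, 238)
```

View pics/wrist1z.png

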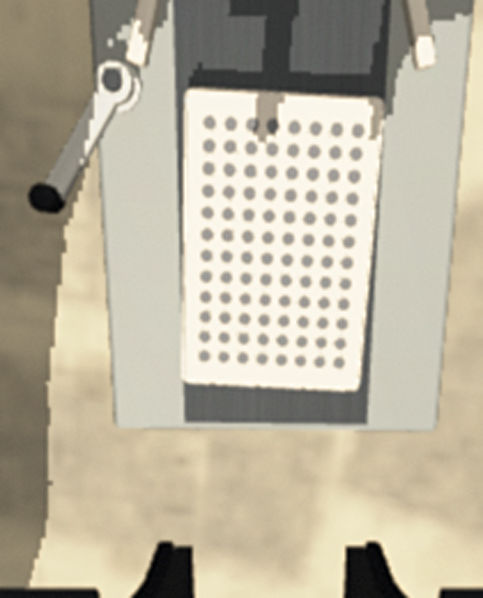

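```bash
sed -i 's/O=np.array(\[.6445,-.2193\])/O=np.array([.6430,-.2206])/' h.py; python3 - <<'E'
from h import *
s=read_state();T=Tof(s)
c=[loc(ray("wrist",(a/2.3+205-.3,b/2.3-.3),.0285,T)) for a,b in((186,88),(384,98),(360,390),(183,385))]
print(c,np.mean(c,0),[np.linalg.norm(c[i]-c[i-1]) for i in range(4)])
for i,j in((3,0),(2,1)): d=c[j]-c[i];print(np.degrees(np.arctan2(d[1],d[0])))
print(loc(s["ee_pos"]),delta([*w(-.226,-.001),.04],G))
E
```

```text
[array([-0.0751,  0.0394]), array([-0.0785, -0.0437]), array([-0.2033, -0.0393]), array([-0.2013,  0.0449])] [-0.1396  0.0003] [np.float64(0.12632104568097255), np.float64(0.08321944752503084), np.float64(0.1248771145516698), np.float64(0.08426683159105502)]
-2.5021580546568725
-2.0291196385438335
[-0.2199  0.004 ] (array([110.3516,  -6.0302,   5.1245]), array([ 0.004 , -0.0011,  0.0012]))
```

Emit:
arm_command --pt "140 30 -4 3 0.004 0 0" --pt "140 65 -6 5 0.004 0 0" --pt "140 100 -6 5 0.004 0 0" --pt "140 118 -6 5 0.004 0 0" --pt "140 124 -6 5 0.004 0 0" --pt "140 126 -6 5 0.004 0 0" --pt "140 126 -6 5 0.004 0 0"

```text
time: 1.9
ee_pos: [0.418, -0.2429, 0.026]
eef_rot: [0.481, 0.518, -0.481, 0.519]
ft_force: [0.4, -0.6, -0.8]
width: 0.0392
```

Emit:
arm_command --pt "140 1 0 0 0 0 0" --pt "140 2 0 0 0 0 0" --pt "140 3 0 0 0 0 0" --pt "140 4 0 0 0 0 0" --pt "140 4 0 0 0 0 0"

```text
time: 2.4
ee_pos: [0.4176, -0.2421, 0.0211]
eef_rot: [0.481, 0.519, -0.481, 0.519]
ft_force: [1.0, 0.2, 0.1]
width: 0.0391
```

```bash
python3 - <<'E'
from h import *
s=read_state();print(s["time"],s["ee_pos"],loc(s["ee_pos"]),s["ft_force"])
cv2.imwrite("pics/wrist2.png",camera("wrist")[:,:,::-1])
cv2.imwrite("pics/s2.png",cv2.resize(camera("scene")[180:330,260:420,::-1],None,fx=3.5,fy=3.5,interpolation=cv2.INTER_CUBIC))
E
```

```text
2.4 [ 0.4176 -0.2421  0.0211] [-0.2264 -0.0034] [1.0111 0.1539 0.0996]
```

View pics/wrist2.png

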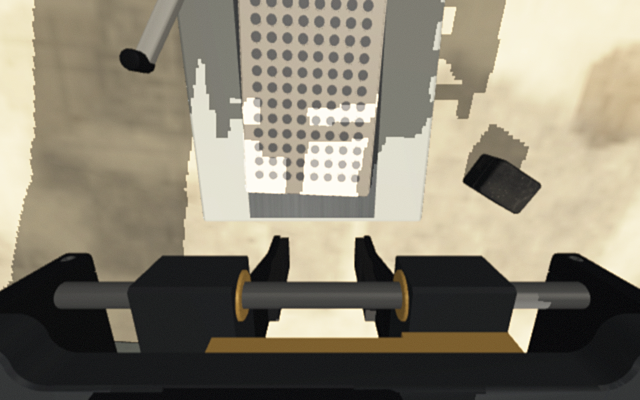

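View pics/s2.png

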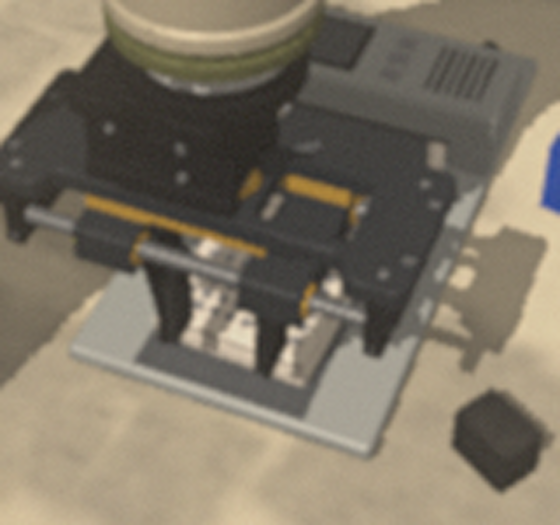

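```bash
python3 - <<'E'
from h import *
p=camera_params("wrist");M=np.linalg.inv(p["mount"]);K=p["intrinsics"]
for x in(0,-.019):
  for y in (-.0095,0,.0095):
    for z in(-.0196,-.027,.0196):
        q=K@(M@np.array([x,y,z,1]))[:3];print(x,y,z,q[:2]/q[2])
s=read_state();T=Tof(s)
print(loc(ray("wrist",(310,219),.014,T)),loc(ray("wrist",(305,195),.0285,T)),loc(ray("wrist",(200,220),.014,T)),loc(ray("wrist",(424,218),.014,T)))
print(loc(ray("wrist",(246,192),.0285,T)),loc(ray("wrist",(369,196),.0285,T)))
E
python3 -c "
import cv2
im=cv2.imread('pics/wrist2.png')[170:345,220:420]
cv2.imwrite('pics/w2z.png',cv2.resize(im,None,fx=3.4,fy=3.4,interpolation=cv2.INTER_CUBIC))"
```

```text
0 -0.0095 -0.0196 [294.6395 238.2325]
0 -0.0095 -0.027 [284.5498 238.2249]
0 -0.0095 0.0196 [348.0915 238.2727]
0 0 -0.0196 [294.2853 226.2389]
0 0 -0.027 [284.0599 226.2314]
0 0 0.0196 [348.4566 226.2789]
0 0.0095 -0.0196 [293.9215 213.9182]
0 0.0095 -0.027 [283.5567 213.9107]
0 0.0095 0.0196 [348.8317 213.9579]
-0.019 -0.0095 -0.0196 [292.2005 250.2568]
-0.019 -0.0095 -0.027 [281.201  250.2483]
-0.019 -0.0095 0.0196 [350.4733 250.3015]
-0.019 0 -0.0196 [291.7782 237.3423]
-0.019 0 -0.027 [280.6171 237.3339]
-0.019 0 0.0196 [350.9068 237.3867]
-0.019 0.0095 -0.0196 [291.3432 224.0429]
-0.019 0.0095 -0.027 [280.0158 224.0345]
-0.019 0.0095 0.0196 [351.3532 224.087 ]
[-0.2236  0.0051] [-0.2006  0.0075] [-0.2241  0.087 ] [-0.2231 -0.0796]
[-0.1983  0.0471] [-0.2014 -0.0356]
```

View pics/w2z.png

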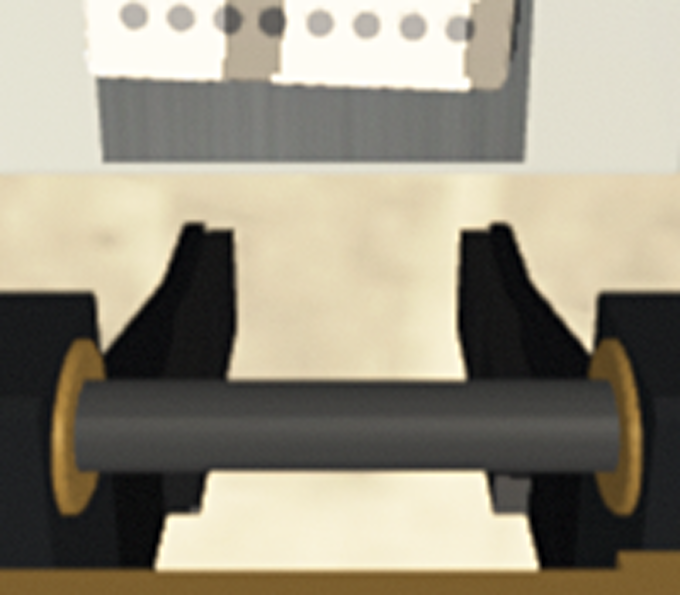

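```bash
python3 - <<'E'
from h import *
T=Tof(read_state())
for x in(0,-.02,-.04):
  for y in (-.0095,0,.0095):
    for z in (-.029,.029):
      q=proj("scene",(T@np.array([x,y,z,1]))[:3]);print(x,y,z,q,"zoom",(q-[260,180])*3.5, "wrist",proj("wrist",(T@np.array([x,y,z,1]))[:3],T))
im=camera("scene")[230:310,285:365,::-1]
cv2.imwrite("pics/s3.png",cv2.resize(im,None,fx=7,fy=7,interpolation=cv2.INTER_CUBIC))
E
```

```text
0 -0.0095 -0.029 [305.7725 291.1173] zoom [160.2039 388.9105] wrist [281.823  238.2228]
0 -0.0095 0.029 [337.1469 301.986 ] zoom [270.0141 426.951 ] wrist [360.9102 238.2823]
0 0 -0.029 [308.1315 287.0359] zoom [168.4603 374.6258] wrist [281.2964 226.2293]
0 0 0.029 [339.2788 297.6981] zoom [277.4757 411.9432] wrist [361.4478 226.2885]
0 0.0095 -0.029 [310.4486 283.0271] zoom [176.57   360.5949] wrist [280.7554 213.9087]
0 0.0095 0.029 [341.3718 293.4883] zoom [284.8014 397.2091] wrist [362.     213.9674]
-0.02 -0.0095 -0.029 [305.2324 283.6256] zoom [158.3134 362.6897] wrist [278.021  250.9392]
-0.02 -0.0095 0.029 [337.1652 294.4918] zoom [270.0781 400.7211] wrist [364.6521 251.0058]
-0.02 0 -0.029 [307.6379 279.5407] zoom [166.7326 348.3925] wrist [277.3873 237.9725]
-0.02 0 0.029 [339.3355 290.1964] zoom [277.6742 385.6876] wrist [365.297  238.0387]
-0.02 0.0095 -0.029 [309.9999 275.5297] zoom [174.9995 334.3539] wrist [276.7347 224.6174]
-0.02 0.0095 0.029 [341.4655 285.9809] zoom [285.1292 370.933 ] wrist [365.9611 224.6831]
-0.04 -0.0095 -0.029 [304.6727 275.8627] zoom [156.3545 335.5194] wrist [273.4173 266.3372]
-0.04 -0.0095 0.029 [337.1842 286.7187] zoom [270.1446 373.5154] wrist [369.1832 266.4126]
-0.04 0 -0.029 [307.1265 271.7766] zoom [164.9429 321.2181] wrist [272.6405 252.2326]
-0.04 0 0.029 [339.3943 282.4184] zoom [277.8799 358.4644] wrist [369.9712 252.3075]
-0.04 0.0095 -0.029 [309.5352 267.7657] zoom [173.3732 307.1801] wrist [271.8379 237.6594]
-0.04 0.0095 0.029 [341.5626 278.1994] zoom [285.4691 343.6979] wrist [370.7854 237.7338]
```

View pics/s3.png

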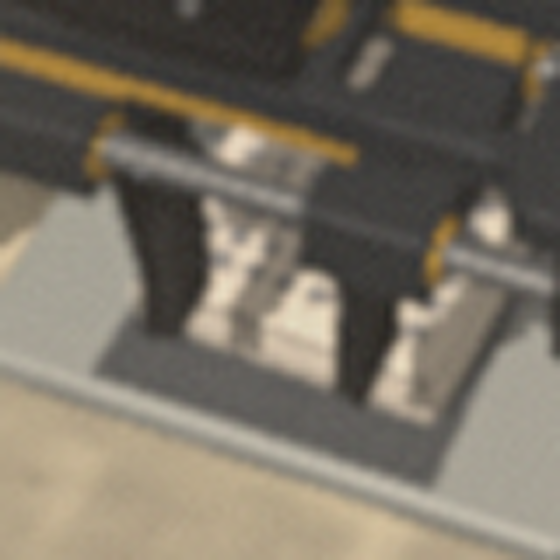

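The two views agree that the open fingertips sit about 20 mm above the TCP. I'll shut the fingers once to see where the tips are then.

Emit:
arm_command --pt "255 0 0 0 0 0 0" --pt "255 0 0 0 0 0 0" --pt "255 0 0 0 0 0 0" --pt "255 0 0 0 0 0 0" --pt "255 0 0 0 0 0 0" --pt "255 0 0 0 0 0 0"

```text
time: 3.15
ee_pos: [0.4176, -0.2421, 0.0212]
eef_rot: [0.481, 0.519, -0.481, 0.519]
ft_force: [-0.1, -0.4, -0.2]
width: 0.0026
```

```bash
python3 - <<'E'
from h import *
T=Tof(read_state())
im=camera("scene")[230:310,285:365,::-1]
cv2.imwrite("pics/s4.png",cv2.resize(im,None,fx=7,fy=7,interpolation=cv2.INTER_CUBIC))
im=camera("wrist")[170:345,220:420,::-1]
cv2.imwrite("pics/w4.png",cv2.resize(im,None,fx=3.4,fy=3.4,interpolation=cv2.INTER_CUBIC))
for x in(0,-.02):
  for y in (-.0095,0,.0095):
      P=(T@np.array([x,y,0,1]))[:3];print(x,y,(proj("scene",P)-[285,230])*7,(proj("wrist",P,T)-[220,170])*3.4)
E
```

```text
0 -0.0095 [253.8991 465.2445] [344.6395 232.0588]
0 0 [269.6393 435.9658] [344.658  191.2803]
0 0.0095 [285.0961 407.214 ] [344.6771 149.3895]
-0.02 -0.0095 [252.016  412.7902] [344.5361 275.3064]
-0.02 0 [268.0546 383.4735] [344.5549 231.2191]
-0.02 0.0095 [283.7994 354.6939] [344.5742 185.8109]
```

View pics/s4.png

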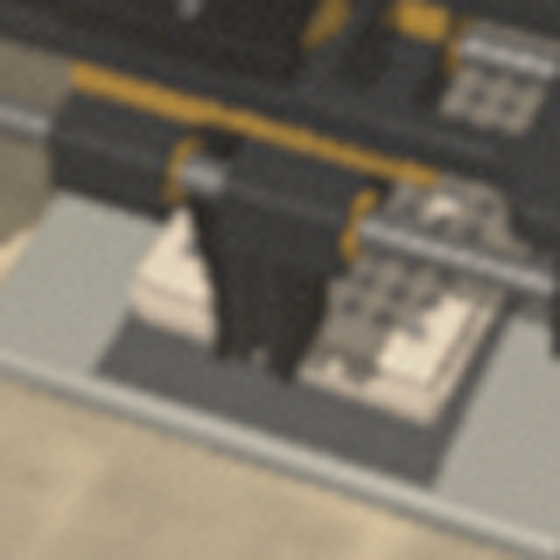

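View pics/w4.png

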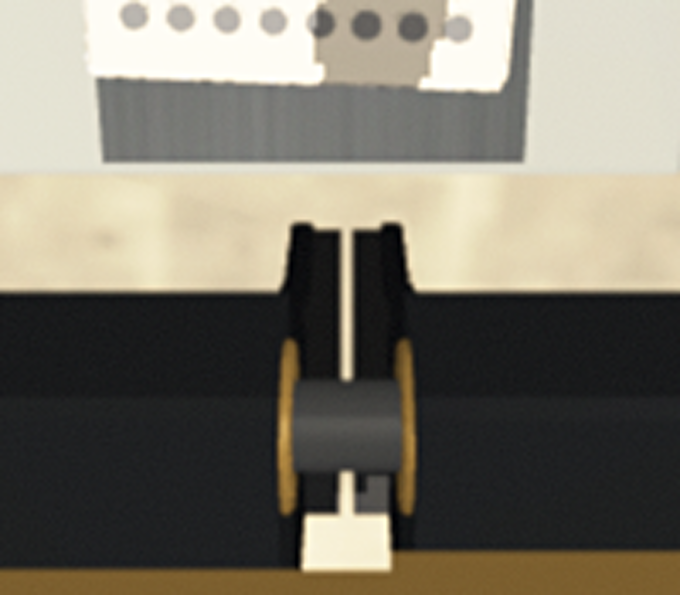

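Emit:
arm_command --pt "140 -1 4 -2 0 0 0" --pt "140 0 7 -3 0 0 0" --pt "140 1 7 -3 0 0 0" --pt "140 2 7 -3 0 0 0" --pt "140 3 7 -3 0 0 0" --pt "140 4 7 -3 0 0 0" --pt "140 4 7 -3 0 0 0"

```text
time: 3.95
ee_pos: [0.4242, -0.2386, 0.017]
eef_rot: [0.481, 0.519, -0.481, 0.518]
ft_force: [0.1, 1.2, -0.6]
width: 0.0383
```

```bash
python3 - <<'E'
from h import *
s=read_state();print(s["time"],s["ee_pos"],loc(s["ee_pos"]),s["ft_force"],s["torque"],delta([*w(-.2185,0),.014],G))
E
```

```text
3.95 [ 0.4242 -0.2386  0.017 ] [-0.2196 -0.0004] [ 0.1253  1.219  -0.5556] [ 0.0468  0.0274 -0.0288] (array([ 2.9963,  1.0727, -0.4258]), array([-0.0046, -0.    ,  0.0002]))
```

Emit:
arm_command --pt "140 1 0 0 0 0 0" --pt "140 2 0 0 0 0 0" --pt "140 2 0 0 0 0 0"

```text
time: 4.25
ee_pos: [0.4243, -0.2386, 0.015]
eef_rot: [0.481, 0.519, -0.481, 0.519]
ft_force: [0.6, 0.5, -0.0]
width: 0.0389
```

Emit:
arm_command --pt "140 0.5 0 0 0 0 0" --pt "140 1 0 0 0 0 0" --pt "140 1 0 0 0 0 0"

```text
time: 4.55
ee_pos: [0.4243, -0.2386, 0.0141]
eef_rot: [0.481, 0.519, -0.481, 0.519]
ft_force: [-0.5, 0.4, -0.8]
width: 0.039
```

Emit:
arm_command --pt "140 0.5 0 0 0 0 0" --pt "140 1 0 0 0 0 0" --pt "140 1 0 0 0 0 0"

```text
time: 4.85
ee_pos: [0.4243, -0.2386, 0.0131]
eef_rot: [0.481, 0.519, -0.481, 0.519]
ft_force: [-0.0, -0.4, 0.8]
width: 0.0396
```

Emit:
arm_command --pt "140 0.5 0 0 0 0 0" --pt "140 1 0 0 0 0 0" --pt "140 1 0 0 0 0 0"

```text
time: 5.15
ee_pos: [0.4243, -0.2386, 0.0121]
eef_rot: [0.481, 0.519, -0.481, 0.519]
ft_force: [-0.1, 0.8, -0.5]
width: 0.0393
```

Emit:
arm_command --pt "140 0.5 0 0 0 0 0" --pt "140 1 0 0 0 0 0" --pt "140 1 0 0 0 0 0"

```text
time: 5.45
ee_pos: [0.4243, -0.2386, 0.0111]
eef_rot: [0.481, 0.519, -0.481, 0.519]
ft_force: [-0.1, -0.1, -0.6]
width: 0.0395
```

```bash
python3 - <<'E'
from h import *
s=read_state();T=Tof(s);print(s["ee_pos"],s["ft_force"])
im=camera("scene")[230:310,285:365,::-1]
cv2.imwrite("pics/s5.png",cv2.resize(im,None,fx=7,fy=7,interpolation=cv2.INTER_CUBIC))
im=camera("wrist")[150:325,220:420,::-1]
cv2.imwrite("pics/w5.png",cv2.resize(im,None,fx=3.4,fy=3.4,interpolation=cv2.INTER_CUBIC))
E
```

```text
[ 0.4243 -0.2386  0.0111] [-0.125  -0.051  -0.5545]
```

View pics/s5.png

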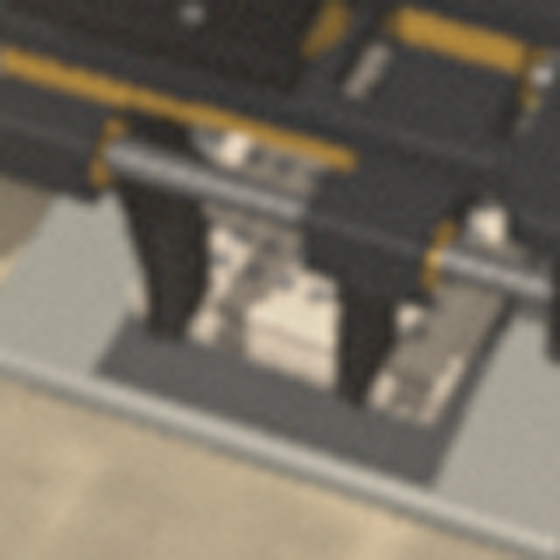

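View pics/w5.png

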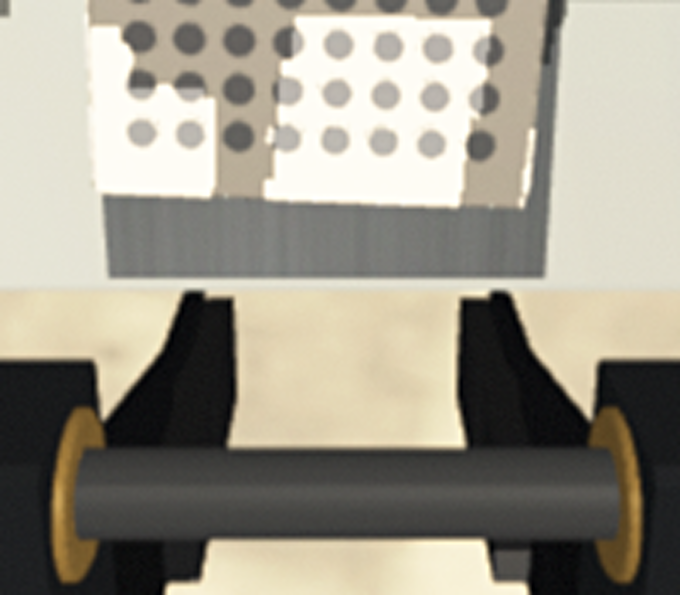

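Emit:
arm_command --pt "140 1 0 0 0 0 0" --pt "140 2 0 0 0 0 0" --pt "140 3 0 0 0 0 0" --pt "140 4 0 0 0 0 0" --pt "140 4 0 0 0 0 0"

```text
time: 6.05
ee_pos: [0.4242, -0.2385, 0.007]
eef_rot: [0.481, 0.519, -0.481, 0.519]
ft_force: [-0.4, -0.4, 0.7]
width: 0.0392
```

Emit:
arm_command --pt "140 1 0 0 0 0 0" --pt "140 2 0 0 0 0 0" --pt "140 2 0 0 0 0 0"

```text
time: 6.35
ee_pos: [0.4242, -0.2386, 0.005]
eef_rot: [0.481, 0.519, -0.481, 0.519]
ft_force: [-0.4, 0.1, -0.4]
width: 0.0394
```

```bash
python3 - <<'E'
from h import *
s=read_state();T=Tof(s);print(s["ee_pos"],s["ft_force"])
im=camera("scene")[230:310,285:365,::-1]
cv2.imwrite("pics/s6.png",cv2.resize(im,None,fx=7,fy=7,interpolation=cv2.INTER_CUBIC))
E
```

```text
[ 0.4242 -0.2386  0.005 ] [-0.4374  0.1395 -0.4292]
```

View pics/s6.png

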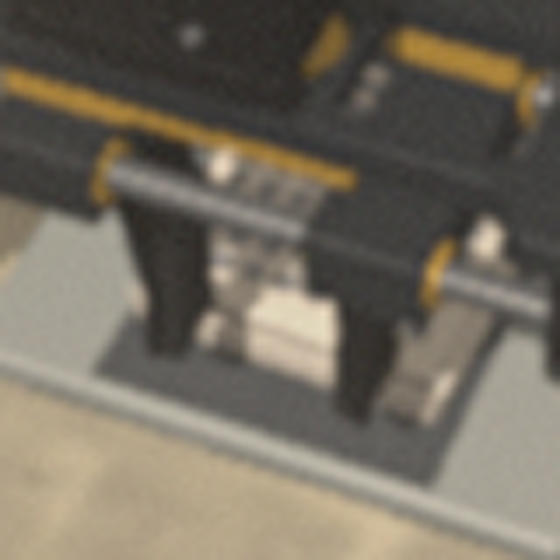

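```bash
python3 - <<'E'
from h import *
s=read_state();T=Tof(s)
for uv in ((309,280.3),(336.4,289.7)):
  for z in (.014,.02,.026): print(uv,z,loc(ray("scene",uv,z)))
print(loc(s["ee_pos"]))
E
```

```text
(309, 280.3) 0.014 [-0.207   0.0332]
(309, 280.3) 0.02 [-0.2114  0.0309]
(309, 280.3) 0.026 [-0.2158  0.0286]
(336.4, 289.7) 0.014 [-0.2076 -0.0195]
(336.4, 289.7) 0.02 [-0.212  -0.0213]
(336.4, 289.7) 0.026 [-0.2164 -0.023 ]
[-0.2194 -0.0004]
```

Emit:
arm_command --pt "140 1 0 0 0 0 0" --pt "140 2 0 0 0 0 0" --pt "140 3 0 0 0 0 0" --pt "140 4 0 0 0 0 0" --pt "140 4 0 0 0 0 0"

```text
time: 6.9
ee_pos: [0.4243, -0.2386, 0.001]
eef_rot: [0.481, 0.519, -0.481, 0.519]
ft_force: [-0.0, -0.3, -0.8]
width: 0.039
```

Emit:
arm_command --pt "140 1 0 0 0 0 0" --pt "140 2 0 0 0 0 0" --pt "140 2 0 0 0 0 0"

```text
time: 7.2
ee_pos: [0.4243, -0.2386, -0.001]
eef_rot: [0.481, 0.519, -0.481, 0.519]
ft_force: [-0.2, 0.0, 0.3]
width: 0.0394
```

```bash
python3 - <<'E'
from h import *
s=read_state();T=Tof(s);print(s["ee_pos"],s["ft_force"])
im=camera("scene")[230:310,285:365,::-1]
cv2.imwrite("pics/s7.png",cv2.resize(im,None,fx=7,fy=7,interpolation=cv2.INTER_CUBIC))
im=camera("wrist")[150:325,220:420,::-1]
cv2.imwrite("pics/w7.png",cv2.resize(im,None,fx=3.4,fy=3.4,interpolation=cv2.INTER_CUBIC))
E
```

```text
[ 0.4243 -0.2386 -0.001 ] [-0.242   0.0251  0.3202]
```

View pics/s7.png

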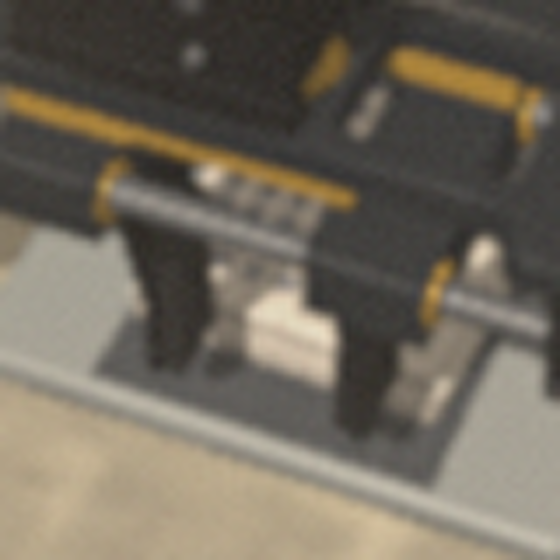

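View pics/w7.png

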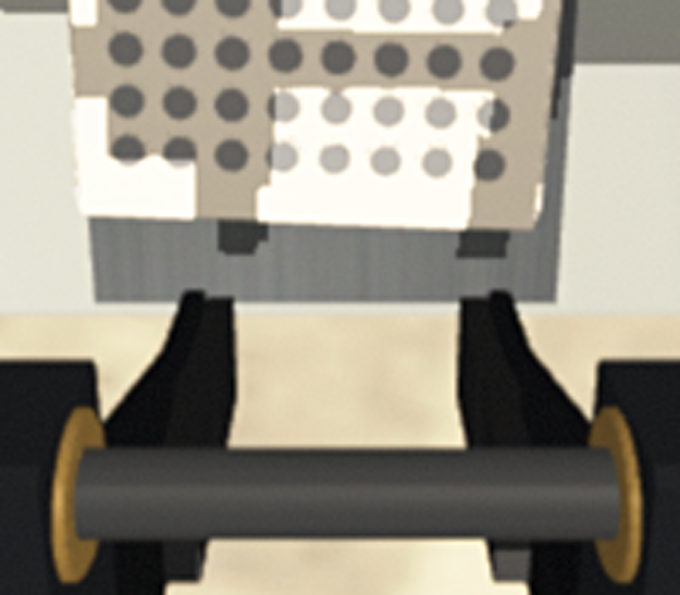

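Finger shadows are now on the deck just beyond the tips, so the tips really are a few mm above the deck. I'll go on down in small steps.

Emit:
arm_command --pt "140 0.5 0 0 0 0 0" --pt "140 1 0 0 0 0 0" --pt "140 2 0 0 0 0 0" --pt "140 2 0 0 0 0 0"

```text
time: 7.7
ee_pos: [0.4242, -0.2385, -0.003]
eef_rot: [0.481, 0.519, -0.481, 0.519]
ft_force: [0.2, -0.5, 0.3]
width: 0.0393
```

Emit:
arm_command --pt "140 0.5 0 0 0 0 0" --pt "140 1 0 0 0 0 0" --pt "140 1 0 0 0 0 0"

```text
time: 8.0
ee_pos: [0.4243, -0.2386, -0.0039]
eef_rot: [0.481, 0.519, -0.481, 0.519]
ft_force: [0.5, -0.1, -0.4]
width: 0.0394
```

```bash
python3 - <<'E'
from h import *
s=read_state();T=Tof(s);print(s["ee_pos"],s["ft_force"])
im=camera("wrist")[150:325,220:420,::-1]
cv2.imwrite("pics/w8.png",cv2.resize(im,None,fx=3.4,fy=3.4,interpolation=cv2.INTER_CUBIC))
E
```

```text
[ 0.4243 -0.2386 -0.0039] [ 0.4658 -0.0646 -0.3621]
```

View pics/w8.png

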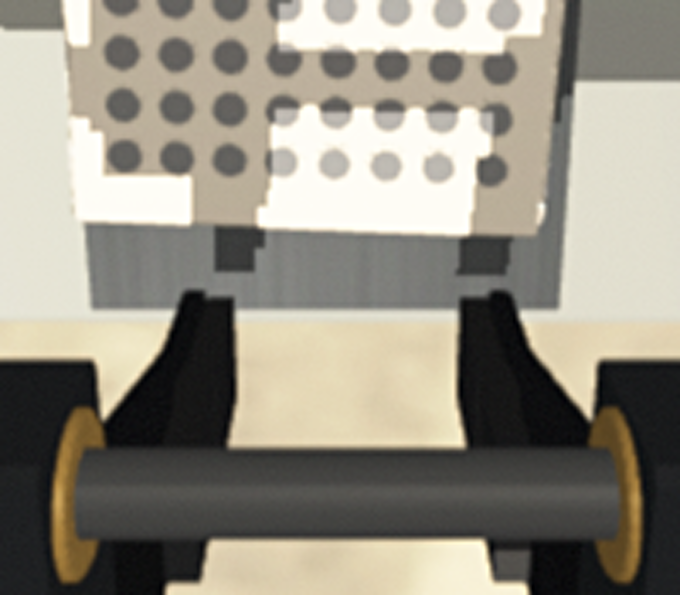

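Shadow convergence puts the tips about 3.4 mm above the deck, below the 7 mm flange top. I'll go 1 mm lower, square the yaw and start pushing.

Emit:
arm_command --pt "140 1 2 0 -0.005 0 0" --pt "140 1.2 6 0 -0.005 0 0" --pt "140 1.2 10 0 -0.005 0 0" --pt "140 1.2 13 0 -0.005 0 0" --pt "140 1.2 16 0 -0.005 0 0" --pt "140 1.2 20 0 -0.005 0 0" --pt "140 1.2 25 0 -0.005 0 0" --pt "140 1.2 30 0 -0.005 0 0" --pt "140 1.2 35 0 -0.005 0 0" --pt "140 1.2 40 0 -0.005 0 0"

```text
time: 9.05
ee_pos: [0.4647, -0.2356, -0.005]
eef_rot: [0.479, 0.52, -0.479, 0.52]
ft_force: [-0.7, 0.6, 0.5]
width: 0.0391
```

```bash
python3 - <<'E'
from h import *
s=read_state();T=Tof(s);print(s["ee_pos"],loc(s["ee_pos"]),s["ft_force"],delta([*w(-.08,0),-.005],G))
im=camera("wrist")[:,:,::-1]
cv2.imwrite("pics/w9.png",im)
im=camera("top")[125:295,290:450,::-1]
cv2.imwrite("pics/t9.png",cv2.resize(im,None,fx=3.5,fy=3.5,interpolation=cv2.INTER_CUBIC))
E
```

```text
[ 0.4647 -0.2356 -0.005 ] [-0.1789 -0.0006] [-0.6821  0.5916  0.4894] (array([-0.0168, 98.9276, -0.5491]), array([ 0.0005,  0.0001, -0.0001]))
```

View pics/w9.png

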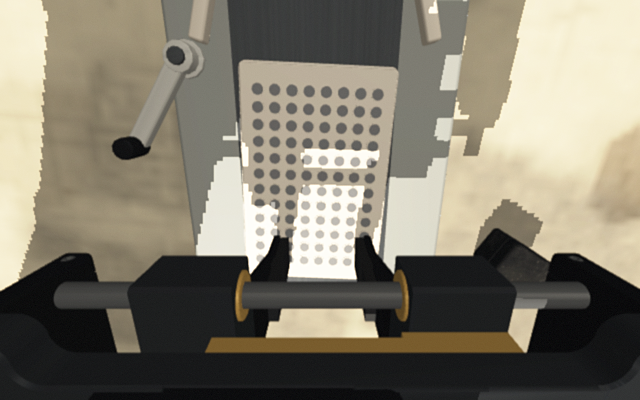

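View pics/t9.png

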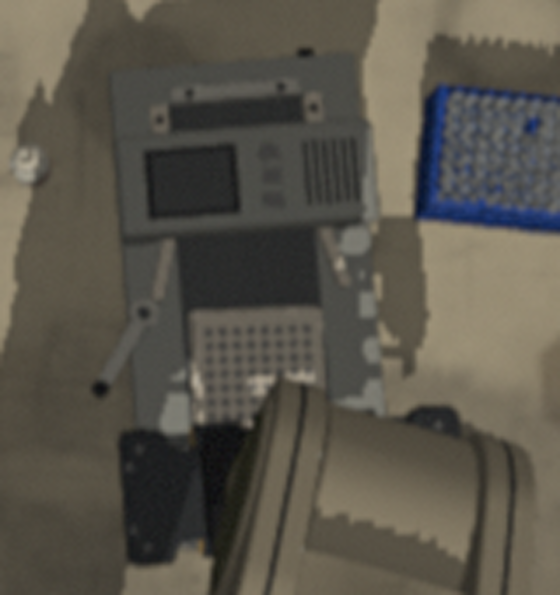

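The plate has not moved: its near edge shows at row 278, behind the tips at row 237. So the fingers passed above it without touching. The 67 px gap between the pads against the known 39 mm opening puts the real tips about 42 mm behind the TCP. The front face at +9.5 mm and the scene view both fit that too. I'll check the nearby heights, then retreat and lower properly.

```bash
python3 - <<'E'
from h import *
zt=lambda a:((a[0]+.5)/3.5-.5+290,(a[1]+.5)/3.5-.5+125)
print("tipbox near corner",loc(ray("top",zt((417,218)),.063)),loc(ray("top",zt((417,218)),.0)),"dropper",loc(ray("top",zt((30,165)),.067)),"sbox",loc(ray("top",zt((455,455)),.027)),loc(ray("top",zt((495,510)),.027)))
s=read_state();T=Tof(s)
for z in (.0285,.0145):print(loc(ray("wrist",(320,278),z,T)))
p=camera_params("wrist");M=np.linalg.inv(p["mount"]);K=p["intrinsics"]
for x in(-.036,-.04,-.044):
  for y in(-.0095,.0095):
    a=[(K@(M@np.array([x,y,z,1]))[:3]) for z in(-.0196,.0196)];print(x,y,[v[:2]/v[2] for v in a])
E
```

```text
tipbox near corner [-0.0281 -0.1009] [-0.0218 -0.1143] dropper [0.024  0.1356] sbox [-0.1779 -0.1182] [-0.2146 -0.1401]
[-0.2003  0.0004]
[-0.2091  0.0005]
-0.036 -0.0095 [array([289.621 , 263.0147]), array([353.0088, 263.0644])]
-0.036 0.0095 [array([288.6021, 234.8399]), array([354.0508, 234.8889])]
-0.04 -0.0095 [array([288.9448, 266.349 ]), array([353.6694, 266.4   ])]
-0.04 0.0095 [array([287.8813, 237.671 ]), array([354.7561, 237.7214])]
-0.044 -0.0095 [array([288.2395, 269.8269]), array([354.3585, 269.8794])]
-0.044 0.0095 [array([287.1283, 240.6283]), array([355.4928, 240.68  ])]
```

Emit:
arm_command --pt "140 -3 -8 0 0 0 0" --pt "140 -3 -20 0 0 0 0" --pt "140 -3 -34 0 0 0 0" --pt "140 -3 -45 0 0 0 0" --pt "140 0 -47 0 0 0 0" --pt "140 4 -47 0 0 0 0" --pt "140 8 -47 0 0 0 0" --pt "140 11 -47 0 0 0 0" --pt "140 13 -47 0 0 0 0" --pt "140 13 -47 0 0 0 0"

```text
time: 10.15
ee_pos: [0.4174, -0.2391, -0.0185]
eef_rot: [0.479, 0.52, -0.479, 0.52]
ft_force: [0.2, -0.3, -0.3]
width: 0.0393
```

```bash
python3 - <<'E'
from h import *
s=read_state();T=Tof(s);print(s["ee_pos"],loc(s["ee_pos"]),s["ft_force"])
im=camera("wrist")[:,:,::-1]
cv2.imwrite("pics/w10.png",im)
im=camera("scene")[200:320,260:400,::-1]
cv2.imwrite("pics/s10.png",cv2.resize(im,None,fx=4.5,fy=4.5,interpolation=cv2.INTER_CUBIC))
E
```

```text
[ 0.4174 -0.2391 -0.0185] [-0.2264 -0.0003] [ 0.2002 -0.2974 -0.3481]
```

View pics/w10.png

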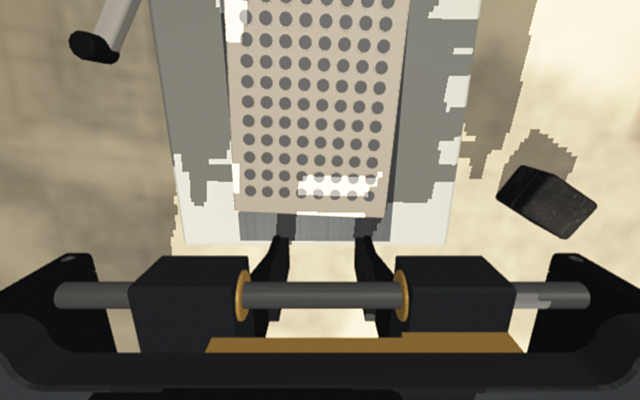

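View pics/s10.png

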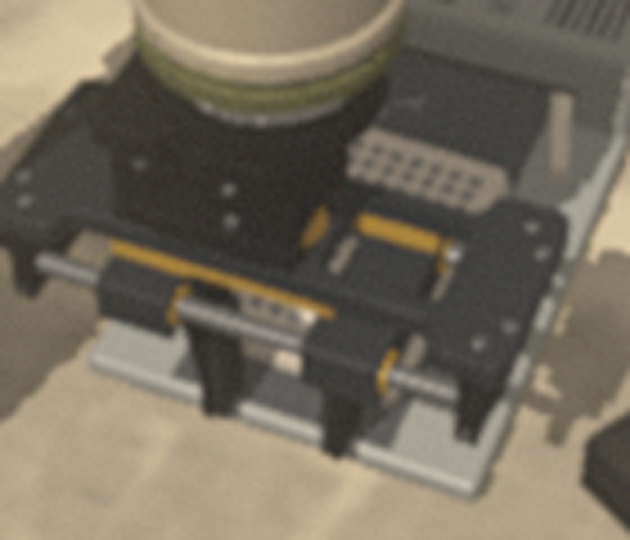

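```bash
python3 - <<'E'
from h import *
u=(470/4.5+260,438/4.5+200)
for z in (.02,.03,.04,.05,.06): print(z,loc(ray("scene",u,z))-[-.2264,0])
u=(25/4.5+260,290/4.5+200)
for z in (.02,.03,.04,.05,.06): print(z,loc(ray("scene",u,z))-[-.2264,0])
E
```

```text
0.02 [ 0.0177 -0.0709]
0.03 [ 0.0103 -0.073 ]
0.04 [ 0.003  -0.0751]
0.05 [-0.0044 -0.0772]
0.06 [-0.0118 -0.0794]
0.02 [0.018  0.1199]
0.03 [0.0106 0.1146]
0.04 [0.0033 0.1093]
0.05 [-0.0041  0.1039]
0.06 [-0.0115  0.0986]
```

Emit:
arm_command --pt "140 1 0 0 0 0 0" --pt "140 2 0 0 0 0 0" --pt "140 3 0 0 0 0 0" --pt "140 4 0 0 0 0 0" --pt "140 4 0 0 0 0 0"

```text
time: 10.75
ee_pos: [0.4173, -0.2394, -0.0222]
eef_rot: [0.479, 0.52, -0.479, 0.52]
ft_force: [0.2, -0.5, 0.2]
width: 0.0389
```

Emit:
arm_command --pt "140 0.5 0 0 0 0 0" --pt "140 1 0 0 0 0 0" --pt "140 1 0 0 0 0 0"

```text
time: 11.05
ee_pos: [0.4174, -0.2394, -0.0229]
eef_rot: [0.479, 0.52, -0.479, 0.52]
ft_force: [-1.2, 0.5, 2.8]
width: 0.0393
```

Contact of 2.8 N came at TCP z ≈ -0.0228, so the tips are 37 mm behind the TCP. I'll raise 2.5 mm and push.

Emit:
arm_command --pt "140 -2 0 0 0 0 0" --pt "140 -3 4 0 0 0 0" --pt "140 -3 8 0 0 0 0" --pt "140 -3 11 0 0 0 0" --pt "140 -3 14 0 0 0 0" --pt "140 -3 17 0 0 0 0" --pt "140 -3 20 0 0 0 0" --pt "140 -3 24 0 0 0 0" --pt "140 -3 28 0 0 0 0" --pt "140 -3 32 0 0 0 0"

```text
time: 12.05
ee_pos: [0.4496, -0.2367, -0.0201]
eef_rot: [0.479, 0.52, -0.479, 0.52]
ft_force: [0.1, 0.5, 1.0]
width: 0.0391
```

```bash
python3 - <<'E'
from h import *
s=read_state();T=Tof(s);print(s["ee_pos"],loc(s["ee_pos"]),s["ft_force"],delta([*w(-.0735,0),-.0205],G))
im=camera("wrist")[:,:,::-1]
cv2.imwrite("pics/w11.png",im)
E
```

```text
[ 0.4496 -0.2367 -0.0201] [-0.194  -0.0005] [0.1214 0.5096 1.0229] (array([  0.4083, 120.5437,  -0.4273]), array([ 0.0006, -0.    , -0.    ]))
```

View pics/w11.png

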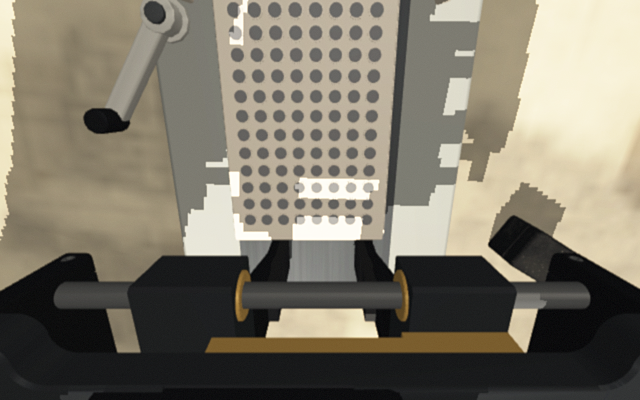

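```bash
python3 - <<'E'
from h import *
s=read_state();T=Tof(s)
for q in((238,240),(383,240),(222,20),(397,20)): print(loc(ray("wrist",q,.0285,T)))
for q in((193,200),(448,200)): print("deck edge",loc(ray("wrist",q,.014,T)))
cv2.imwrite("pics/t11.png",cv2.resize(camera("top")[175:265,315:405,::-1],None,fx=6.5,fy=6.5,interpolation=cv2.INTER_CUBIC))
E
```

```text
[-0.1814  0.0459]
[-0.1813 -0.0348]
[-0.0737  0.044 ]
[-0.0736 -0.0341]
deck edge [-0.1627  0.0745]
deck edge [-0.1625 -0.0743]
```

View pics/t11.png

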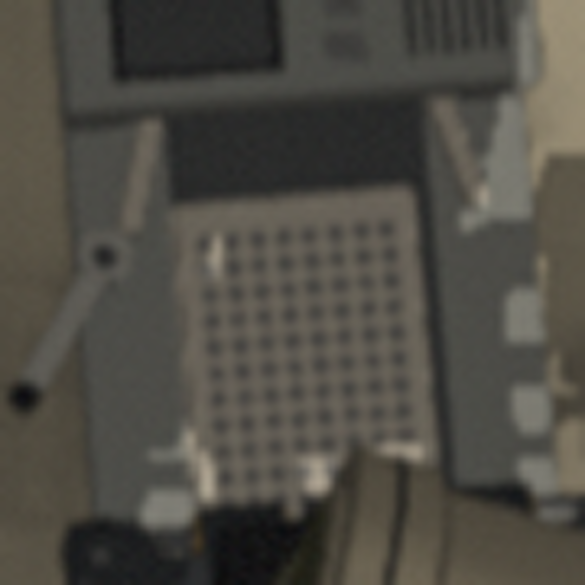

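The plate is now square against both fingers but about 5 mm left of the lane's centre. I'll push on slightly diagonally to the right to carry it over.

Emit:
arm_command --pt "140 0 3 0.5 0 0 0" --pt "140 0 6 1 0 0 0" --pt "140 0 9 1.5 0 0 0" --pt "140 0 12 2 0 0 0" --pt "140 0 15 2.5 0 0 0" --pt "140 0 18 3 0 0 0" --pt "140 0 21 3.5 0 0 0" --pt "140 0 24 4 0 0 0" --pt "140 0 27 4.5 0 0 0" --pt "140 0 30 5 0 0 0"

```text
time: 13.15
ee_pos: [0.4798, -0.2394, -0.02]
eef_rot: [0.479, 0.52, -0.479, 0.52]
ft_force: [-0.1, 0.8, -0.7]
width: 0.0392
```

```bash
python3 - <<'E'
from h import *
s=read_state();T=Tof(s);print(s["ee_pos"],loc(s["ee_pos"]),s["ft_force"])
cv2.imwrite("pics/w12.png",camera("wrist")[:,:,::-1])
cv2.imwrite("pics/t12.png",cv2.resize(camera("top")[175:265,315:405,::-1],None,fx=6.5,fy=6.5,interpolation=cv2.INTER_CUBIC))
E
```

```text
[ 0.4798 -0.2394 -0.02  ] [-0.1641 -0.0057] [-0.0638  0.838  -0.742 ]
```

View pics/t12.png

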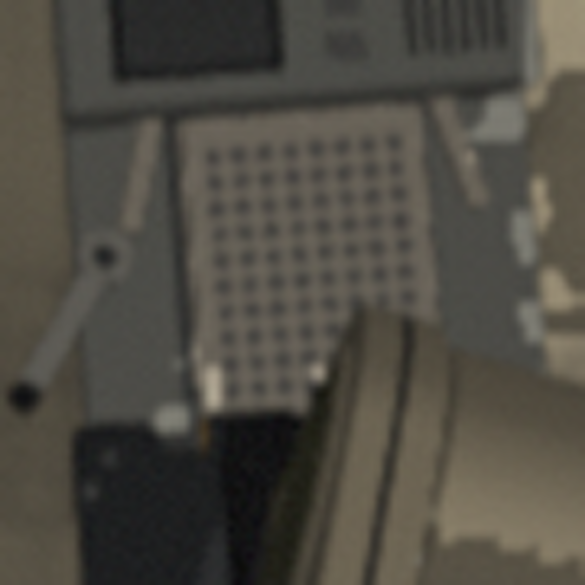

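View pics/w12.png

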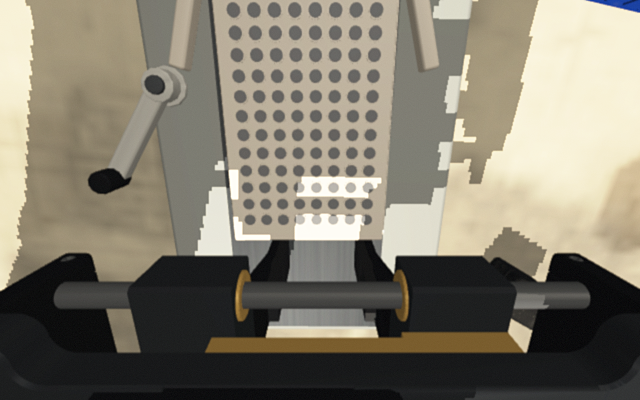

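The plate moved with the fingers and its front is at the bridge, about 1 mm right of centre. I'll push straight on, easing 1 mm back to the left.

Emit:
arm_command --pt "140 0 3 -0.3 0 0 0" --pt "140 0 6 -0.6 0 0 0" --pt "140 0 9 -1 0 0 0" --pt "140 0 12 -1 0 0 0" --pt "140 0 15 -1 0 0 0" --pt "140 0 19 -1 0 0 0" --pt "140 0 23 -1 0 0 0" --pt "140 0 27 -1 0 0 0" --pt "140 0 31 -1 0 0 0" --pt "140 0 35 -1 0 0 0"

```text
time: 14.25
ee_pos: [0.5147, -0.2355, -0.02]
eef_rot: [0.479, 0.52, -0.479, 0.52]
ft_force: [0.0, 0.7, 1.0]
width: 0.0397
```

```bash
python3 - <<'E'
from h import *
s=read_state();T=Tof(s);print(s["ee_pos"],loc(s["ee_pos"]),s["ft_force"],s["torque"])
cv2.imwrite("pics/w13.png",camera("wrist")[:,:,::-1])
cv2.imwrite("pics/t13.png",cv2.resize(camera("top")[145:245,310:410,::-1],None,fx=6,fy=6,interpolation=cv2.INTER_CUBIC))
E
```

```text
[ 0.5147 -0.2355 -0.02  ] [-0.129  -0.0046] [0.0107 0.728  0.9855] [-0.0484  0.2301 -0.032 ]
```

View pics/t13.png

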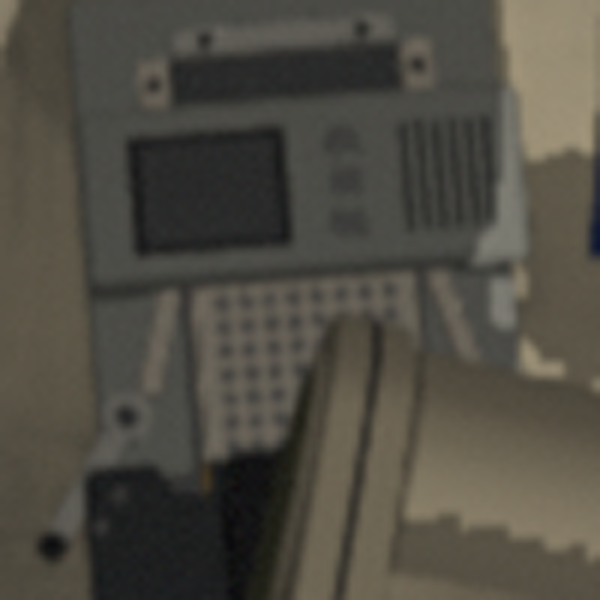

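View pics/w13.png

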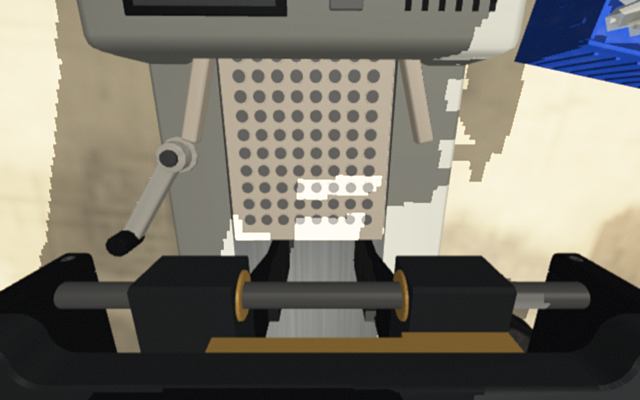

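Emit:
arm_command --pt "140 0 4 0 0 0 0" --pt "140 0 8 0 0 0 0" --pt "140 0 12 0 0 0 0" --pt "140 0 16 0 0 0 0" --pt "140 0 20 0 0 0 0" --pt "140 0 24 0 0 0 0" --pt "140 0 28 0 0 0 0" --pt "140 0 32 0 0 0 0" --pt "140 0 36 0 0 0 0" --pt "140 0 40 0 0 0 0"

```text
time: 15.35
ee_pos: [0.5546, -0.2323, -0.02]
eef_rot: [0.479, 0.52, -0.479, 0.52]
ft_force: [-1.6, -0.1, -0.5]
width: 0.039
```

```bash
python3 - <<'E'
from h import *
s=read_state();T=Tof(s);print(s["ee_pos"],loc(s["ee_pos"]),s["ft_force"],s["torque"])
cv2.imwrite("pics/w14.png",camera("wrist")[:,:,::-1])
cv2.imwrite("pics/s14.png",cv2.resize(camera("scene")[160:280,290:430,::-1],None,fx=4.5,fy=4.5,interpolation=cv2.INTER_CUBIC))
E
```

```text
[ 0.5546 -0.2323 -0.02  ] [-0.0891 -0.0046] [-1.6491 -0.0663 -0.4552] [0.0285 0.1503 0.0851]
```

View pics/s14.png

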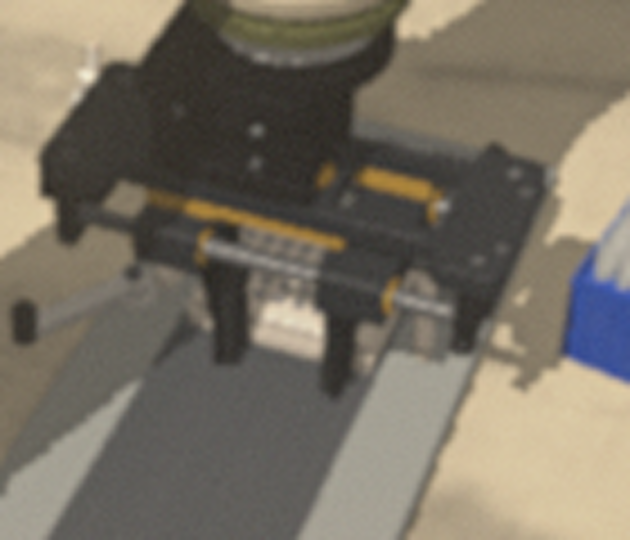

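View pics/w14.png

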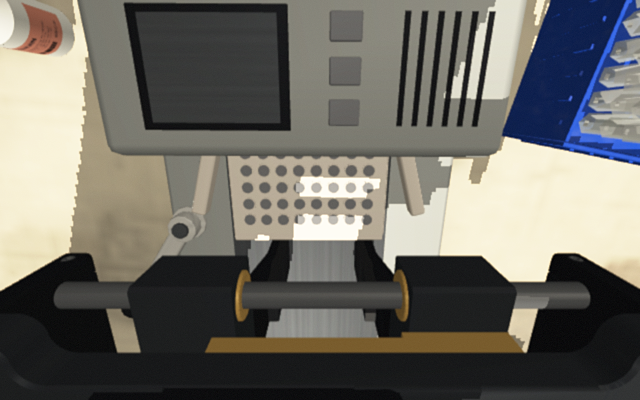

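Emit:
arm_command --pt "140 0 1.5 0 0 0 0" --pt "140 0 3 0 0 0 0" --pt "140 0 4.5 0 0 0 0" --pt "140 0 6 0 0 0 0" --pt "140 0 7.5 0 0 0 0" --pt "140 0 9 0 0 0 0" --pt "140 0 10 0 0 0 0" --pt "140 0 11 0 0 0 0"

```text
time: 16.25
ee_pos: [0.5653, -0.2314, -0.02]
eef_rot: [0.479, 0.52, -0.479, 0.52]
ft_force: [-0.3, -0.3, -0.5]
width: 0.0393
```

Emit:
arm_command --pt "140 0 0.5 0 0 0 0" --pt "140 0 1 0 0 0 0" --pt "140 0 1.5 0 0 0 0" --pt "140 0 2 0 0 0 0"

```text
time: 16.65
ee_pos: [0.5672, -0.2312, -0.02]
eef_rot: [0.479, 0.52, -0.479, 0.52]
ft_force: [-0.3, 0.2, -0.4]
width: 0.0396
```

```bash
python3 - <<'E'
from h import *
s=read_state();T=Tof(s);print(s["ee_pos"],loc(s["ee_pos"]),s["ft_force"],s["torque"])
cv2.imwrite("pics/w15.png",camera("wrist")[:,:,::-1])
for q in ((230,238.5),(384,238.5),(310,240)): print("near edge",loc(ray("wrist",q,.0285,T)))
for q in ((200,155),(450,155)): print("bridge",loc(ray("wrist",q,.0575,T)),loc(ray("wrist",q,.0315,T)))
E
```

```text
[ 0.5672 -0.2312 -0.02  ] [-0.0764 -0.0045] [-0.2817  0.1843 -0.3901] [-0.0091  0.1585  0.0685]
near edge [-0.0635  0.0462]
near edge [-0.0634 -0.0393]
near edge [-0.0643  0.0018]
bridge [-0.0124  0.0453] [-0.0166  0.0559]
bridge [-0.0123 -0.0573] [-0.0164 -0.0685]
```

View pics/w15.png

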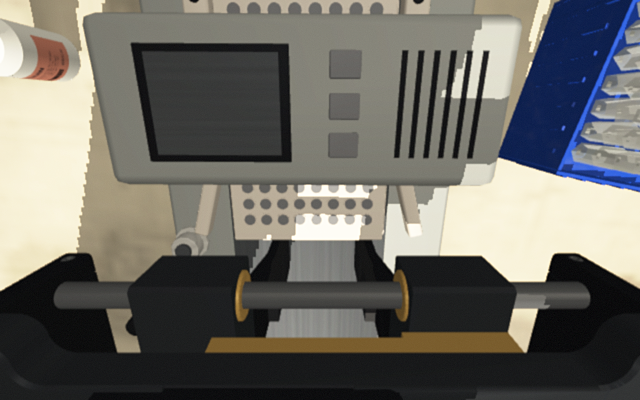

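Emit:
arm_command --pt "140 0 0.7 0 0 0 0" --pt "140 0 1.4 0 0 0 0" --pt "140 0 2 0 0 0 0"

```text
time: 17.0
ee_pos: [0.5692, -0.2311, -0.0201]
eef_rot: [0.479, 0.52, -0.479, 0.52]
ft_force: [-1.1, 0.3, 0.1]
width: 0.0395
```

Emit:
arm_command --pt "140 0 0.5 0 0 0 0" --pt "140 0 1 0 0 0 0"

```text
time: 17.2
ee_pos: [0.5693, -0.2311, -0.0202]
eef_rot: [0.479, 0.52, -0.48, 0.519]
ft_force: [-5.6, 0.9, 4.0]
width: 0.0395
```

Emit:
arm_command --pt "140 0 0.5 0 0 0 0" --pt "140 0 1 0 0 0 0"

```text
time: 17.4
ee_pos: [0.5694, -0.2311, -0.0203]
eef_rot: [0.479, 0.521, -0.48, 0.519]
ft_force: [-10.7, 0.9, 8.0]
width: 0.0394
```

The stop was reached: force rose to 10 N with no more motion, and the plate's far end shows beyond the bridge. I'll back off, rise, shut the fingers and look.

Emit:
arm_command --pt "140 0 -3 0 0 0 0" --pt "140 0 -10 0 0 0 0" --pt "140 0 -20 0 0 0 0" --pt "140 -5 -30 0 0 0 0" --pt "255 -25 -40 0 0 0 0" --pt "255 -50 -60 0 0 0 0" --pt "255 -75 -80 0 0 0 0" --pt "255 -75 -100 0 0 0 0" --pt "255 -75 -100 0 0 0 0" --pt "255 -75 -100 0 0 0 0"

```text
time: 18.4
ee_pos: [0.4712, -0.2393, 0.0554]
eef_rot: [0.48, 0.519, -0.48, 0.52]
ft_force: [0.7, -0.1, 0.1]
width: 0.003
```

```bash
python3 - <<'E'
from h import *
s=read_state();T=Tof(s);np.save("T16.npy",T);print(s["time"],s["ee_pos"],loc(s["ee_pos"]),s["ft_force"],s["width"])
cv2.imwrite("pics/w16.png",camera("wrist")[:,:,::-1])
cv2.imwrite("pics/t16.png",cv2.resize(camera("top")[145:245,310:410,::-1],None,fx=6,fy=6,interpolation=cv2.INTER_CUBIC))
E
```

```text
18.4 [ 0.4712 -0.2393  0.0554] [-0.1727 -0.0049] [ 0.6863 -0.1258  0.078 ] 0.0029628475599139765
```

View pics/t16.png

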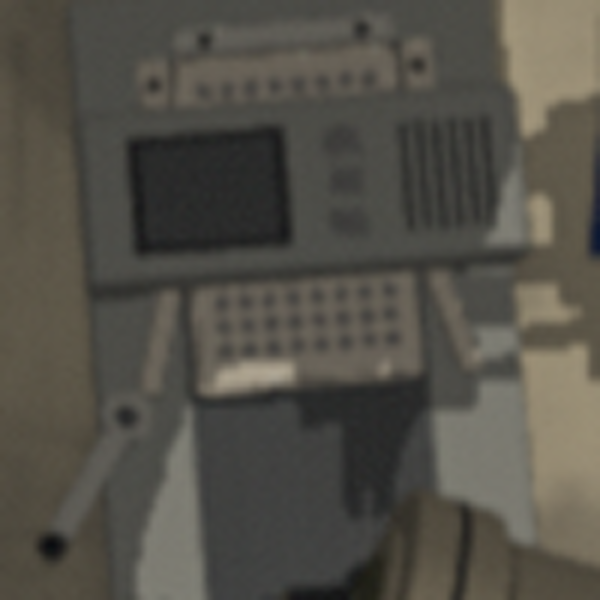

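View pics/w16.png

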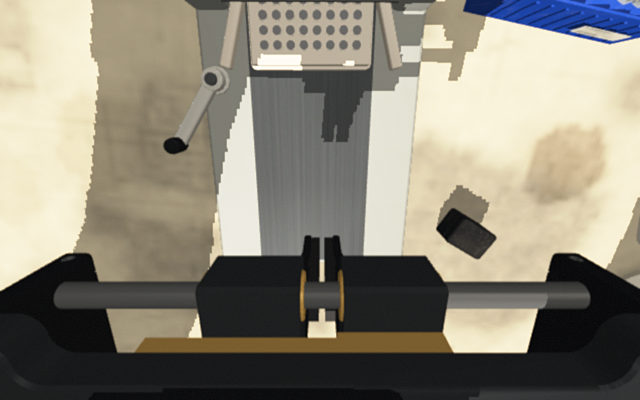

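The plate is home: its far wells show against the stop behind the bridge, and it is square. The catch is untouched, with its pivot at (210,78) and post at (177,145). Next comes the catch arc.

```bash
python3 - <<'E'
from h import *
T=np.load("T16.npy")
po=loc(ray("wrist",(174,146),.036,T));pv=loc(ray("wrist",(211,77),.026,T))
tp=lambda a:(a[0]/6+310-.4,a[1]/6+145-.4)
po2=loc(ray("top",tp((52,546)),.036));pv2=loc(ray("top",tp((126,416)),.026))
print("post",po,po2,"pivot",pv,pv2,"nominal piv -.0715 .0705")
for a,b in((po,pv),(po2,pv2)): d=a-b;print(np.linalg.norm(d),np.degrees(np.arctan2(d[1],d[0]))-135)
s=read_state();c=loc(s["ee_pos"]);print(c)
pvn=np.array([-.0715,.0705])
Rm=s and Tof(s)[:3,:3]
for ph,d in [(147,.03),(150,.016),(165,.016),(180,.016),(195,.017),(210,.017),(225,.017),(240,.017),(255,.016),(265,.016),(270,.016)]:
    r=np.radians(ph);p=pvn+.056*np.array([np.cos(r),np.sin(r)])-d*np.array([-np.sin(r),np.cos(r)])
    sh=Rm.T@(np.array([*w(*p),-.0095])-s["ee_pos"])*1000
    print(ph,p*1000,sh)
E
```

```text
post [-0.1177  0.1026] [-0.1175  0.104 ] pivot [-0.0702  0.0738] [-0.0711  0.0727] nominal piv -.0715 .0705
0.05552028807373504 13.759387809501675
0.05599645398991479 10.96407382114154
[-0.172  -0.0044]
147 [-102.1264  126.1599] [  64.4018   70.0141 -130.462 ]
150 [-111.9974  112.3564] [  64.3978   60.1312 -116.6669]
165 [-121.4507  100.4487] [  64.3941   50.6677 -104.7673]
180 [-127.5   86.5] [ 64.3912  44.6064 -90.8238]
195 [-129.9918   72.4269] [ 64.3892  42.1026 -76.7529]
210 [-128.4974   57.2224] [ 64.3882  43.5839 -61.5471]
225 [-123.1188   42.9228] [ 64.3884  48.9503 -47.2429]
240 [-114.2224   30.5026] [ 64.3897  57.836  -34.8151]
255 [-101.4487   20.5493] [ 64.3924  70.6012 -24.8508]
265 [-92.3198  16.1076] [ 64.3945  79.7262 -20.4013]
270 [-87.5  14.5] [ 64.3957  84.5447 -18.7896]
```

Emit:
arm_command --pt "255 0 18 -35 0 0 0" --pt "255 0 38 -70 0 0 0" --pt "255 0 58 -105 0 0 0" --pt "255 0 70 -135 0 0 0" --pt "255 5 70 -135 0 0 0" --pt "255 25 70 -135 0 0 0" --pt "255 45 70 -135 0 0 0" --pt "255 58 70 -135 0 0 0" --pt "255 64 70 -135 0 0 0" --pt "255 64 70 -135 0 0 0"

```text
time: 19.5
ee_pos: [0.53, -0.0988, -0.0097]
eef_rot: [0.479, 0.52, -0.48, 0.519]
ft_force: [-1.0, 0.3, 0.4]
width: 0.0004
```

```bash
python3 - <<'E'
from h import *
s=read_state();T=Tof(s);print(s["time"],s["ee_pos"],loc(s["ee_pos"]),s["ft_force"])
cv2.imwrite("pics/w17.png",camera("wrist")[:,:,::-1])
cv2.imwrite("pics/s17.png",cv2.resize(camera("scene")[150:290,270:430,::-1],None,fx=4,fy=4,interpolation=cv2.INTER_CUBIC))
pvn=np.array([-.0712,.0725])
for ph,d in [(150,.016),(165,.016),(180,.016),(195,.017),(210,.017),(225,.017),(240,.017),(255,.016),(265,.016),(270,.016)]:
    r=np.radians(ph);p=pvn+.056*np.array([np.cos(r),np.sin(r)])-d*np.array([-np.sin(r),np.cos(r)])
    sh=T[:3,:3].T@(np.array([*w(*p),-.0095])-s["ee_pos"])*1000
    print(ph,p*1000,sh)
E
```

```text
19.5 [ 0.53   -0.0988 -0.0097] [-0.1029  0.1305] [-0.9585  0.312   0.4367]
150 [-111.6974  114.3564] [-0.2377 -8.8488 16.1321]
165 [-121.1507  102.4487] [ -0.2321 -18.3076  28.0355]
180 [-127.2   88.5] [ -0.2316 -24.3633  41.9813]
195 [-129.6918   74.4269] [ -0.2356 -26.8616  56.0533]
210 [-128.1974   59.2224] [ -0.2449 -25.3743  71.2584]
225 [-122.8188   44.9228] [ -0.2586 -20.0023  85.5605]
240 [-113.9224   32.5026] [ -0.2755 -11.1117  97.9849]
255 [-101.1487   22.5493] [ -0.296    1.6575 107.9441]
265 [-92.0198  18.1076] [ -0.3093  10.7843 112.39  ]
270 [-87.2  16.5] [ -0.316   15.6034 113.9998]
```

View pics/s17.png

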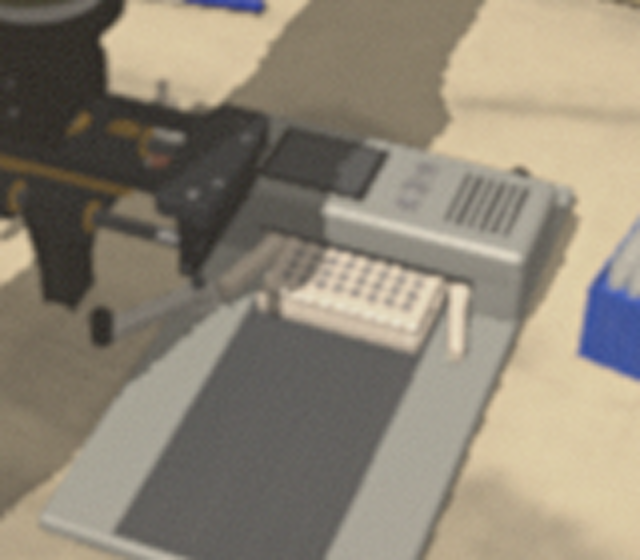

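View pics/w17.png

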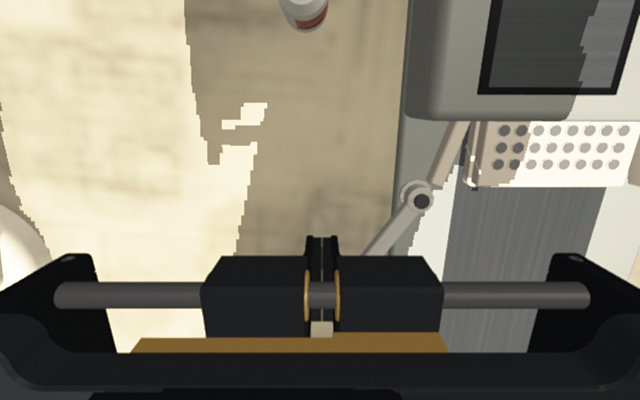

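Emit:
arm_command --pt "255 0 -4 8 0 0 0" --pt "255 0 -9 16 0 0 0" --pt "255 0 -14 22 0 0 0" --pt "255 0 -18 28 0 0 0" --pt "255 0 -22 35 0 0 0" --pt "255 0 -24.5 42 0 0 0" --pt "255 0 -26 49 0 0 0" --pt "255 0 -27 56 0 0 0" --pt "255 0 -26.5 64 0 0 0" --pt "255 0 -25.5 71 0 0 0"

```text
time: 20.6
ee_pos: [0.511, -0.1722, -0.009]
eef_rot: [0.479, 0.52, -0.479, 0.52]
ft_force: [1.3, 2.3, -0.6]
width: 0.0003
```

```bash
python3 - <<'E'
from h import *
s=read_state();T=Tof(s);print(s["time"],s["ee_pos"],loc(s["ee_pos"]),s["ft_force"])
cv2.imwrite("pics/w18.png",camera("wrist")[:,:,::-1])
cv2.imwrite("pics/s18.png",cv2.resize(camera("scene")[150:290,270:430,::-1],None,fx=4,fy=4,interpolation=cv2.INTER_CUBIC))
E
```

```text
20.6 [ 0.511  -0.1722 -0.009 ] [-0.1277  0.0588] [ 1.2847  2.3132 -0.5678]
```

View pics/s18.png

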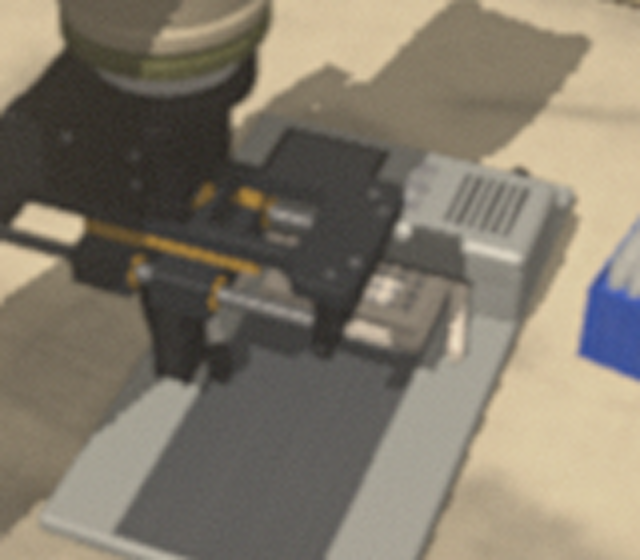

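View pics/w18.png

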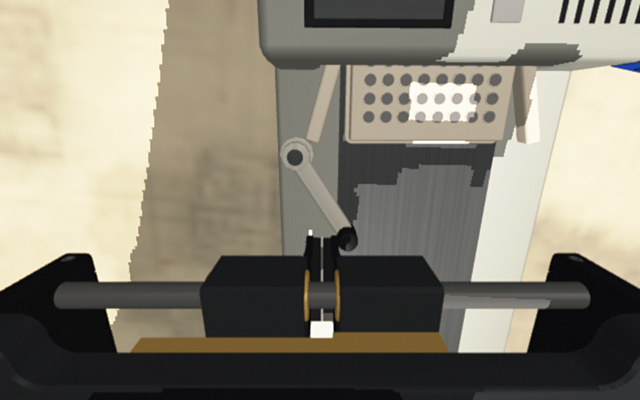

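Emit:
arm_command --pt "255 0 2 7 0 0 0" --pt "255 0 5 14 0 0 0" --pt "255 0 9 20 0 0 0" --pt "255 0 13 26 0 0 0" --pt "255 0 18 31 0 0 0" --pt "255 0 23 35 0 0 0" --pt "255 0 28 38 0 0 0" --pt "255 0 32 40 0 0 0" --pt "255 0 35 41 0 0 0" --pt "255 0 38 42 0 0 0"

```text
time: 21.7
ee_pos: [0.5522, -0.2103, -0.0091]
eef_rot: [0.479, 0.52, -0.479, 0.52]
ft_force: [-0.6, 0.9, 0.1]
width: 0.0003
```

```bash
python3 - <<'E'
from h import *
s=read_state();T=Tof(s);print(s["time"],s["ee_pos"],loc(s["ee_pos"]),s["ft_force"])
cv2.imwrite("pics/w19.png",camera("wrist")[:,:,::-1])
E
```

```text
21.7 [ 0.5522 -0.2103 -0.0091] [-0.0897  0.0176] [-0.5959  0.8548  0.1171]
```

View pics/w19.png

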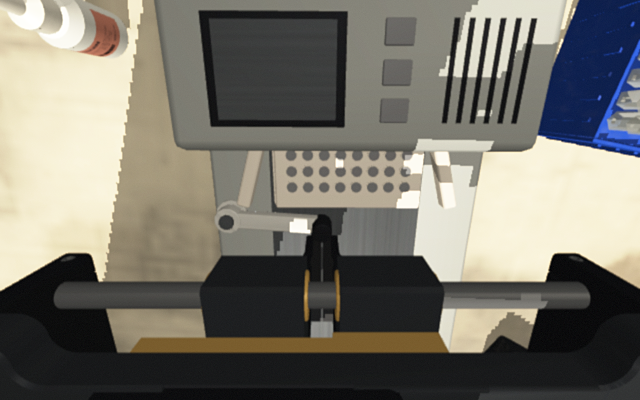

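Emit:
arm_command --pt "255 0 1 0 0 0 0" --pt "255 0 2 0 0 0 0" --pt "255 0 3 0 0 0 0"

```text
time: 22.05
ee_pos: [0.5549, -0.2103, -0.009]
eef_rot: [0.479, 0.52, -0.48, 0.52]
ft_force: [-1.1, -1.0, -0.6]
width: 0.0004
```

Emit:
arm_command --pt "255 0 1 0 0 0 0" --pt "255 0 2 0 0 0 0"

```text
time: 22.25
ee_pos: [0.5562, -0.2103, -0.0092]
eef_rot: [0.479, 0.52, -0.48, 0.519]
ft_force: [-5.4, 0.2, 2.5]
width: 0.0004
```

Emit:
arm_command --pt "255 0 0.7 0 0 0 0" --pt "255 0 1.4 0 0 0 0"

```text
time: 22.45
ee_pos: [0.5565, -0.2103, -0.0094]
eef_rot: [0.479, 0.521, -0.48, 0.519]
ft_force: [-9.9, -1.3, 6.7]
width: 0.0004
```

The catch came up hard against its stop, with 10 N and no more motion. I'll back off, rise and check.

Emit:
arm_command --pt "255 0 0 0 0 0 0" --pt "255 0 -4 0 0 0 0" --pt "255 0 -14 0 0 0 0" --pt "255 0 -30 0 0 0 0" --pt "255 -20 -50 0 0 0 0" --pt "255 -50 -75 0 0 0 0" --pt "255 -80 -95 0 0 0 0" --pt "255 -100 -110 0 0 0 0" --pt "255 -100 -110 0 0 0 0"

```text
time: 23.35
ee_pos: [0.4487, -0.2201, 0.0939]
eef_rot: [0.48, 0.518, -0.48, 0.521]
ft_force: [0.9, 0.2, -0.6]
width: 0.0001
```

```bash
python3 - <<'E'
from h import *
s=read_state();T=Tof(s);np.save("T20.npy",T);print(s["time"],s["ee_pos"],loc(s["ee_pos"]),s["ft_force"])
cv2.imwrite("pics/w20.png",camera("wrist")[:,:,::-1])
im=camera("top")[:,:,::-1];cv2.imwrite("pics/t20f.png",im)
cv2.imwrite("pics/t20.png",cv2.resize(im[145:245,310:410],None,fx=6,fy=6,interpolation=cv2.INTER_CUBIC))
E
```

```text
23.35 [ 0.4487 -0.2201  0.0939] [-0.1936  0.0161] [ 0.9225  0.2046 -0.5936]
```

View pics/t20.png

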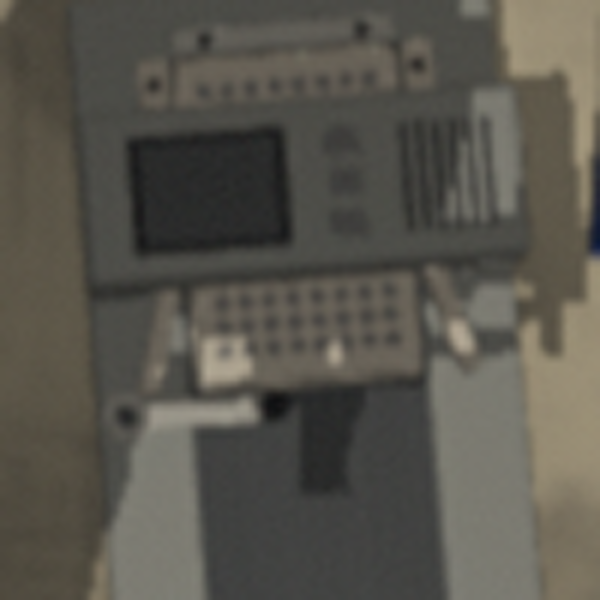

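View pics/w20.png

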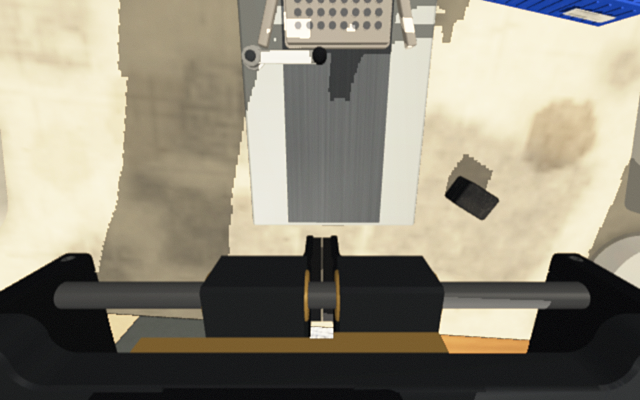

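View pics/t20f.png

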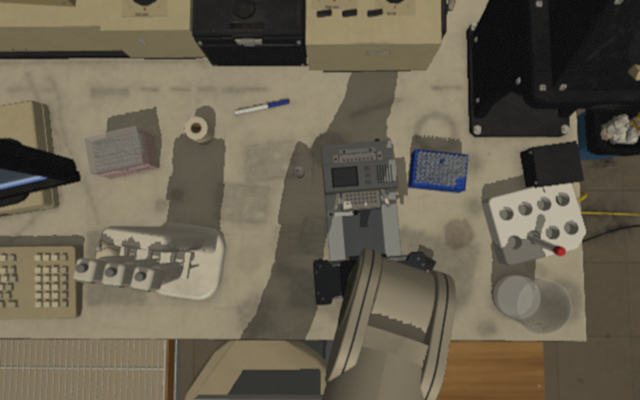

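```bash
python3 - <<'E'
from h import *
tp=lambda a:(a[0]/6+310-.4,a[1]/6+145-.4)
T=np.load("T20.npy")
for n,a,b in(("top",ray("top",tp((275,405)),.036),ray("top",tp((126,416)),.026)),("wrist",ray("wrist",(319.5,54.5),.036,T),ray("wrist",(251.5,56),.026,T))):
    d=loc(a)-loc(b);print(n,loc(a),loc(b),np.linalg.norm(d),"catch",(np.arctan2(d[1],d[0])%(2*np.pi))-np.radians(135))
# plate: near top edge corners & stop bar
e=[loc(ray("wrist",q,.0285,T)) for q in((285,45.5),(390,50))];print(e)
e=[loc(ray("top",tp(q),.0285)) for q in((195,388),(421,378),(172,106),(398,90))];print(e)
a=cv2.imread("pics/top0.png").astype(int);b=cv2.imread("pics/t20f.png").astype(int)
hsv=lambda i:cv2.inRange(cv2.cvtColor(i.astype(np.uint8),cv2.COLOR_BGR2HSV),(105,150,40),(130,255,255))
for i in(a,b):
    m=hsv(i);m[:140]=0;m[200:]=0;m[:,:400]=0;m[:,480:]=0;print("tipbox",cv2.boundingRect(cv2.findNonZero(m)))
E
```

```text
top [-0.072   0.0171] [-0.0711  0.0727] 0.055572561572986144 catch 2.3405522227633186
wrist [-0.0721  0.0173] [-0.0717  0.0729] 0.05557538967792955 catch 2.3491394858191565
[array([-0.0644,  0.045 ]), array([-0.0677, -0.0395])]
[array([-0.0628,  0.046 ]), array([-0.0659, -0.0388]), array([0.0446, 0.0458]), array([ 0.0436, -0.04  ])]
tipbox (409, 150, 56, 41)
tipbox (409, 150, 56, 42)
```

The catch reads 2.34–2.35 rad, so it is shut, and the tip box hasn't moved. But the plate's near edge looks about 2° askew, with the right side some 3 mm back. I'll take a closer look.

```bash
python3 - <<'E'
import cv2
im=cv2.imread("pics/w20.png")[0:110,230:450]
cv2.imwrite("pics/w20z.png",cv2.resize(im,None,fx=3.6,fy=3.6,interpolation=cv2.INTER_CUBIC))
im=cv2.imread("pics/w16.png")[0:110,190:430]
cv2.imwrite("pics/w16z.png",cv2.resize(im,None,fx=3.3,fy=3.3,interpolation=cv2.INTER_CUBIC))
E
```

```text
(no output)
```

View pics/w20z.png

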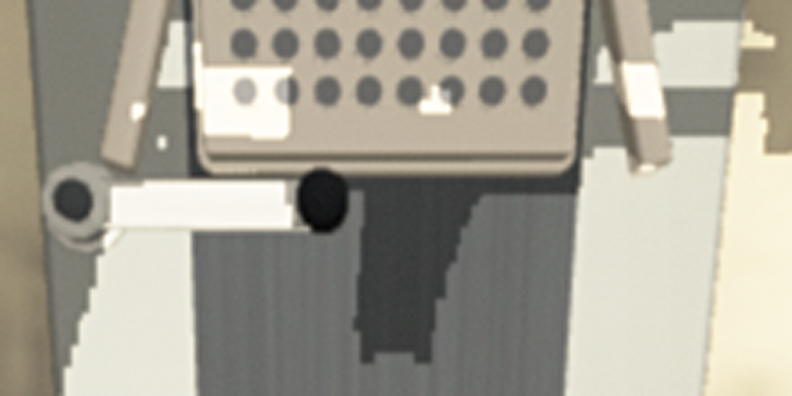

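View pics/w16z.png

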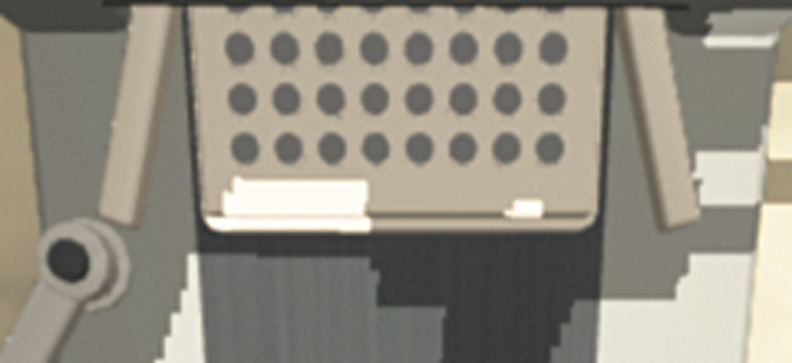

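```bash
python3 - <<'E'
from h import *
T=np.load("T20.npy");f=lambda a:(a[0]/3.6+230-.4,a[1]/3.6-.4)
print("top edge want -.062",[loc(ray("wrist",f(q),.0285,T)) for q in((225,154),(550,157))])
print("flange want -.064",[loc(ray("wrist",f(q),.021,T)) for q in((225,171),(550,175))])
a,b=[loc(ray("wrist",f(q),.0285,T)) for q in((244,91),(533,91))];d=a-b;print("well row yaw",np.degrees(np.arctan2(-d[0],d[1])),np.linalg.norm(d))
g=lambda a:(a[0]/6+310-.4,a[1]/6+145-.4)
a,b=[loc(ray("top",g(q),.0285)) for q in((205,91),(370,78))];print("far wells",a,b,"want x .0495 ;yaw",np.degrees(np.arctan2(-(a-b)[0],(a-b)[1])))
E
```

```text
top edge want -.062 [array([-0.0622,  0.0392]), array([-0.0628, -0.033 ])]
flange want -.064 [array([-0.0643,  0.04  ]), array([-0.0651, -0.0347])]
well row yaw 0.010398434375202594 0.06320827401010157
far wells [0.0493 0.0328] [ 0.0491 -0.0298] want x .0495 ;yaw -0.20959509539722293
```

The near edge is 0.3–0.8 mm from nominal, the far wells within 0.4 mm, and yaw is about 0.2° or less. The earlier skew came from mixing a wall corner with a flange corner. I'm handing in.

```bash
python3 -c "
from bench import *
print(close_job())"
```

```text
the job is handed in; nothing more can be done
None
```

I pushed the plate flat under the bridge until it stopped against the end stop, then swung the catch in until it stopped too. I handed the job in at about 23.5 s; `close_job` gives no verdict.

**Last checks:**
- **Plate position:** The near edge and far wells are within about 1 mm of home. Sideways it is within about 1 mm, after allowing for a 2 mm offset in my frame.
- **Plate angle:** The well rows are square to within about 0.2°.
- **Catch:** It reads 2.34–2.35 rad in two views; its stop is at 2.356. The fingers pressed it to about 10 N with no further motion.
- **Tip box:** It has not moved, by pixel comparison.
- **Dropper and small box:** I checked these only by eye, and both look where they were.
- **Clear of everything:** The arm is raised away and the wrist force is near zero.

**What disagreed on the way:**
- **Fingertip position:** The real fingertips are about 37 mm behind the stated TCP, so my first push passed above the plate without touching it. I found their true height by touching the deck lightly, then pushed again.
- **Apparent skew:** One late reading showed the plate about 2° askew. I had mixed a wall corner with a flange corner, and measuring again showed it square.
- **Camera offset:** The wrist and top cameras disagreed by 2–3 mm, so I averaged them.

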